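Set the stop screw of a filter gauging fixture

ROBOT

A 7-joint arm with a two-finger parallel gripper is mounted at the origin on the work surface. World frame = base frame: x ahead of the robot, y to its left, z up, the work surface at z = 0. Lengths are in m, angles in rad, forces in N, time in s.
With the tool pointing down it reaches from about 0.425 to 0.875 m from the base axis. Payload 9.9 kg.
Tool frame: the origin (TCP) lies between the finger pads; the fingertips stand 17 mm ahead of it and the grasp point (between the pads) lies 2 mm behind it (nose_length is the distance from the TCP to the fingertips, in m); z points along the fingers, y is the direction in which the jaws open and shut (so a half turn about z gives the same grasp; the last joint's range is limited). The gripper opens to 85 mm and grips with 20 to 120 N. Pads are 22 mm wide; open, the fingers measure 114 mm over their backs; the gripper's body (76 mm by 85 mm) begins 54 mm behind the grasp point. The pads swing forward as they close: fully open they stand 13 mm farther back than shut.
Start: joints at [-1.387, 0.576, 0.025, 1.437, -0.015, 1.129, -0.057], TCP at [0.179, 0.651, 0.248] pointing down, gripper open.
Joint ranges: [-2.76, 2.76], [-0.34, 2.15], [-1.52, 1.57], [0.19, 2.46], [-1.09, 4.23], [0.17, 1.99], [-2.82, 2.82]. Speed limits (rad/s): [2.22, 2.22, 3.01, 3.01, 3.14, 3.14, 3.14].

INTERFACE

Orientations are given as a rotation vector (axis times angle).
In Python, from plant import * gives the robot as it stands.
- The arm moves only by the tool step_arm, never from a script. Its argument "series" is a list that holds one entry, the list of rows, each a list of 7 numbers: the opening, from -1 (shut) to 1 (fully open), then the shift along the tool's x, y, z in mm, then the turn, a rotation vector about the tool's x, y, z in degrees. A call has 1 to 12 rows; each row shifts and turns the pose as measured when the row begins, along the tool's axes as they then stand; what a row does not reach is not made up. A row lasts 1/10 s, in which the tool goes at most 50 mm and 8.59 degrees, less where a joint would pass 70% of its speed; a pose out of reach is approached as far as the arm can. A call with a gripper value outside its range is refused whole. The fingers move at their own pace and stop on an object; "grip_force" is the grip in N (left out, the last holds). Time passes only in rows, so rows that do not move let the fingers close. It gives the time, the measured TCP pose, the force and the opening at its end, in the units of the state.
- sense(): the state, without advancing time (a new reading comes with each control period).
- capture(name): name is "scene" or "top" or "wrist"; returns (picture, depth): 400x640x3 uint8, blue, green, red; 400x640 float32, m along the optical axis (not along the pixel's ray), 0 where there is no reading.
- camera_info(name): a dict with "K" (3x3 intrinsics, pixels), "world_from_camera" (4x4, takes a point from camera to world coordinates); the wrist camera has in their place "tool_from_camera" (4x4, takes a point from camera to tool coordinates, whose origin is the TCP and whose axes are the flange's). Camera axes: x right, y down, z forward; pixel columns grow to the right and rows downward; lengths in m; the calibration is good to about 2 mm. A picture is of the moment at which its call begins: read the wrist's pose just before it. camera_info takes no time and is no camera call.
- sign_off(): hands the job in, once; it reports no verdict.
The state is a dict: "time": time; "joints": joint angles; "joint_velocities": joint speeds; "joint_torque": joint torques, N m; "position": TCP position; "orientation": TCP orientation; "wrist_force": force on the tool from outside, world axes, zero at the start; "ft_torque": the same for the moment, N m; "gripper_width": opening from 0.0 (shut) to 1.0 (fully open).
Only numpy, scipy, OpenCV 4.12 (cv2) and the standard library are available. Lean on these libraries where they do the work, as an engineer would, in place of code of your own. Each camera call takes 0.05 s, during which the arm holds its last target.

TASK

Set the height of the stop on the filter gauging fixture: first slide the setting block along its guide, fully home beneath the bridge, then put the square-socket driver on the stop screw and turn the screw until the block just drags under the sprung foot: a plain, light drag when you draw the block back a little, never jammed hard. Turn the screw only with the driver and leave the other things where they are; finish with the block fully home and lightly gripped by the foot, and the driver left standing upright on the screw.

Things in the scene. Friction and masses are not known exactly. Their poses are not given: they have to be found in the camera images.
- guide: fixed guide of the gauging fixture: aluminium base 220 x 110 x 12 mm with a channel 34 mm wide along x between steel fences (tops 26 mm above the table, x = -75 to +40 mm), closed by an end stop. Origin on the table below the screw's axis, z up. Channel floor z = 12 mm; end stop's face x = +25 mm; base from x = -170 to +50 mm.
- bridge: fixed grey bridge over the guide (28 mm in x, 78 mm in y, top at 62 mm) carrying the stop screw in a brass collar on top and, under its beam, the round brass foot (18 mm across) that the screw moves. Origin on the table on the screw's axis, axes as the guide's.
- collar_top (a point): centre of the collar's flat top, 66 mm above the table, where the driver's socket rests when fitted. Turning the screw clockwise seen from above lowers the foot 8 mm per turn (2 mm per quarter turn), turning back raises it; head and driver stay at their height. It turns stiffly (0.05 N m) and stays where left.
- foot_spot (a point): point on the screw's axis at the height of the block's top (32 mm). At the start the foot is 0.5 to 4 mm above this height, not known. It is sprung, 4 N per mm. Rightly set it bears on the block with 4 to 5 N (2 to 8 N will do; over 12 N is jammed). Friction at foot and channel floor is about 0.6 (0.5 to 0.7), so sliding the block takes about 1.2 x the foot's load, plus 2 N for its weight.
- screw_head (a point): centre of the top of the screw's square head, 80 mm above the table. Head 12 x 12 mm, upright sides 6 mm high above the collar, topped by a blunt cone 8 mm high, 14 mm across at its foot, that leads the socket on. Its x and y axes are square to the head's flats and turn with it.
- block_grip (a point): where the setting block is gripped: on its upright tail, 24 mm above the block's underside (36 mm above the table). Steel block, 0.3 kg: bar 100 mm long (x), 30 mm wide, 20 mm high, lying on the base in the channel, with a tail at its rear 32 mm (x) by 14 mm (y), top 20 mm above this point, 10 mm from its rear end. x points to the front. Block home: this point is 97 mm from the screw's axis.
- block_end (a point): middle of the front end face of the setting block, 10 mm above its underside and 122 mm ahead of the grip point (x forward along the bar); it meets the end stop when the block is home.
- driver_grip (a point): centre of the driver's black square handle, 24 x 24 mm, 52 mm tall, axes square to the flats, z up. The driver is 92 mm tall, 0.18 kg, upright, socket down, in a well of a grey holder (two wells 26 mm square, 80 mm apart, 30 mm high; the other well has a tool with a round waisted handle). This point is 66 mm above the socket's mouth.
- driver_mouth (a point): centre of the mouth of the driver's socket, at its lower end, 5 mm above the table at the start: socket 21 x 21 mm outside, 15 x 15 mm inside, 18 mm deep, sides parallel to the handle's flats. It fits loosely: 0.3 to 0.7 rad of turning is lost at first and on reversing. Fitted on the screw it rests on the collar, 66 mm above the table.
- cassette_a: white filter cassette, a disc 54 mm across and 13 mm high, to be left alone; origin under its centre
- cassette_b: white filter cassette, a disc 54 mm across and 13 mm high, to be left alone; origin under its centre
- jar: small jar, 52 mm across and 75 mm high, to be left alone; origin under its centre
- wrench: steel wrench lying flat, to be left alone; origin under its centre
- meter: grey hand-held meter, 130 x 75 x 30 mm, to be left alone; origin under its centre
- mouse: black computer mouse, 100 x 58 x 24 mm, to be left alone; origin under its centre
- cup: steel bowl, 64 mm across and 60 mm high, to be left alone; origin under its centre
- pick: tool with a round waisted black handle, 108 mm tall, upright in the holder, to be left alone; origin under its centre
There are look-alikes about, which are no part of the job. Of the things shaped like the guide, the aluminium one is meant.

How it is judged:
On the way, in this order (a step that is already met when the one before it is completed fails the run):
1. the setting block is slid home beneath the foot (its front end within 6 mm of the end stop) (x of block_end in the frame of guide above 0.019 m), for 0.2 s.
2. the driver is fitted on the screw: socket within 4 mm of the screw's axis and within 3 mm of the collar, upright (horizontal distance between driver_mouth and bridge below 0.004 m and z of driver_mouth in the frame of bridge below 0.069 m and angle between driver_mouth's own z axis and vertical below 0.15 rad), for 0.2 s.
At the end, for the whole second after the job is handed in: the setting block lies in the channel with its front end within 6 mm of the end stop, the foot bears on it with 2 to 8 N, and the driver stands at rest, upright (within 0.15 rad), on the screw with its socket within 4 mm of the screw's axis and within 3 mm of the collar (all of step 2 and x of block_end in the frame of guide above 0.019 m and z of block_end in the frame of guide below 0.026 m and contact force between bridge and block between 2 and 8 N and linear speed of block below 0.01 m/s and linear speed of driver below 0.02 m/s); the robot touches nothing.
It fails at once if the block is jammed: the foot bears on it with more than 12 N (contact force between bridge and block above 12 N).
It fails at once if the screw or bridge is turned or pushed with the fingers (more than 5 N) (contact force between the fingers and bridge above 5 N).
It fails at once if a bystander (cassettes, jar, wrench, meter, mouse, bowl, round-handled tool) is moved more than 30 mm from its place (distance of any of cassette_a, cassette_b, jar, wrench, meter, mouse, cup, pick from where it was at the start of the episode above 0.03 m).
It also fails if it takes over 72 s, if anything falls off the work surface, if the arm or the gripper's body presses on something with over 40 N, if the wrist force passes 120 N, or if a joint passes its speed limit or range.

## Working session

There is one attempt and no reset: what is moved stays moved. The work goes in short steps, Python scripts to look and compute and a tool call to move; the robot and the scene stay as the last step left them, time stands still between calls to the robot, and variables do not carry over. Pictures are saved under pics/ and viewed, and the job is handed in when it is done.

Besides the shell and the picture viewer there is one more tool, called after "Call:" in YAML: its name, and indented under it one key for each argument. step_arm: Moves the arm, as the interface text tells. Its arguments: {"type":"object","properties":{"series":{"type":"array"},"grip_force":{"type":"number"}},"required":["series"]}

```bash
ls; mkdir -p pics
python3 - <<'E'
from plant import *
import cv2
s=sense();print(s)
for n in("scene","top","wrist"):
    p,d=capture(n);cv2.imwrite(f"pics/a_{n}.png",p)
    import numpy as np
    np.save(f"pics/a_{n}_d.npy",d)
    c=camera_info(n);print(n,c)
E
```

```text
pics
{'time': 0.0, 'joints': array([-1.38682831,  0.57652448,  0.02482447,  1.43789786, -0.0149873 ,
        1.12899052, -0.05649911]), 'joint_velocities': array([ 6.00675978e-04, -6.64608423e-04, -9.46748739e-04,  1.60439859e-03,
       -5.14864046e-04,  2.26435103e-04, -4.05801423e-05]), 'joint_torque': array([-1.29500830e-03, -7.65766740e+01,  2.25011319e+00, -2.85976499e+01,
        1.53053954e-02,  1.27875851e-02, -8.10479492e-06]), 'position': array([0.17846648, 0.6505475 , 0.2474509 ]), 'orientation': array([-4.19246946e-01, -3.11335752e+00,  2.56108974e-03]), 'wrist_force': array([ 0.07107791, -0.21288261, -0.12289928]), 'ft_torque': array([-0.0452908 , -0.03713065, -0.00743699]), 'gripper_width': 1.001955342241547}
scene {'K': array([[407.3869715 ,   0.        , 320.85539935],
       [  0.        , 407.3869715 , 203.22460563],
       [  0.        ,   0.        ,   1.        ]]), 'world_from_camera': array([[ 0.49633584,  0.50918521, -0.70312244,  1.2795052 ],
       [ 0.86787018, -0.31086584,  0.38750973, -0.41248387],
       [-0.02126253, -0.80255396, -0.59620051,  0.765817
[... 424 characters left out ...]
       [-1.32367068e-03, -1.42005855e-01, -9.89864933e-01,
         1.57297538e+00],
       [ 0.00000000e+00,  0.00000000e+00,  0.00000000e+00,
         1.00000000e+00]])}
wrist {'K': array([[302.13737751,   0.        , 318.76169842],
       [  0.        , 302.13737751, 195.51909527],
       [  0.        ,   0.        ,   1.        ]]), 'tool_from_camera': array([[ 3.39783548e-04, -9.44610462e-01, -3.28193478e-01,
         8.51229571e-02],
       [ 9.99999909e-01,  2.36045219e-04,  3.55926429e-04,
         5.19268059e-04],
       [-2.58743327e-04, -3.28193569e-01,  9.44610456e-01,
        -1.25693174e-01],
       [ 0.00000000e+00,  0.00000000e+00,  0.00000000e+00,
         1.00000000e+00]])}
```

View pics/a_scene.png

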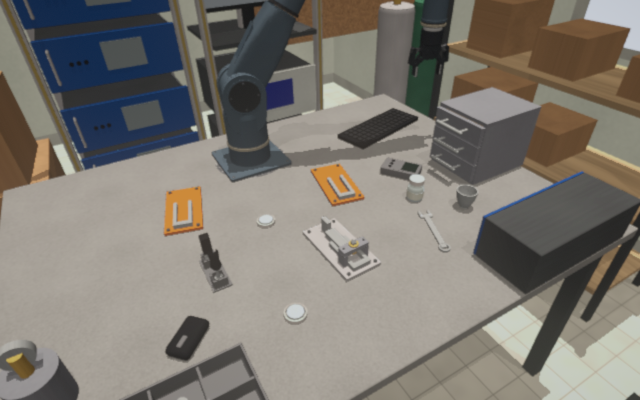

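View pics/a_top.png

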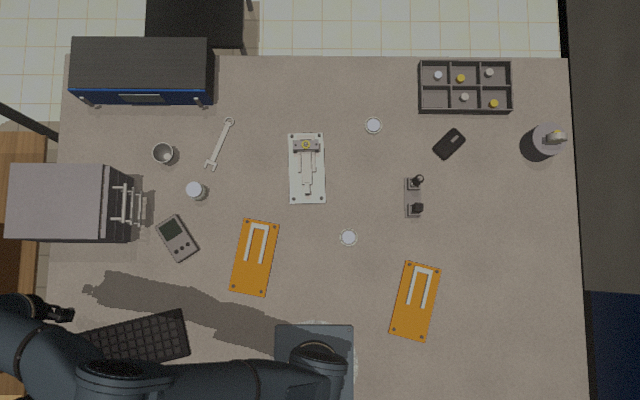

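View pics/a_wrist.png

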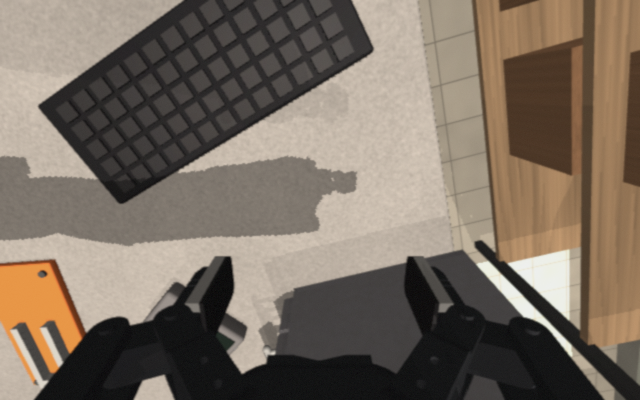

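The aluminium fixture is at top (307,167), with the bridge at (306,145). The holder is at top (414,197), with handles at (417,181) and (417,208). I'll zoom in.

Run:
```python
import cv2,numpy as np
t=cv2.imread("pics/a_top.png");s=cv2.imread("pics/a_scene.png")
a=cv2.resize(t[125:215,270:345],None,fx=5,fy=5,interpolation=cv2.INTER_NEAREST)
b=cv2.resize(t[165:225,390:440],None,fx=7,fy=7,interpolation=cv2.INTER_NEAREST)
c=np.zeros((450,800,3),np.uint8);c[:450,:375]=a;c[:420,400:750]=b
cv2.imwrite("pics/b.png",c)
a=cv2.resize(s[205:285,295:390],None,fx=4,fy=4,interpolation=cv2.INTER_NEAREST)
b=cv2.resize(s[225:295,190:240],None,fx=6,fy=6,interpolation=cv2.INTER_NEAREST)
c=np.zeros((420,800,3),np.uint8);c[:320,:380]=a;c[:420,400:700]=b
cv2.imwrite("pics/c.png",c)
```

```text
(no output)
```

View pics/b.png

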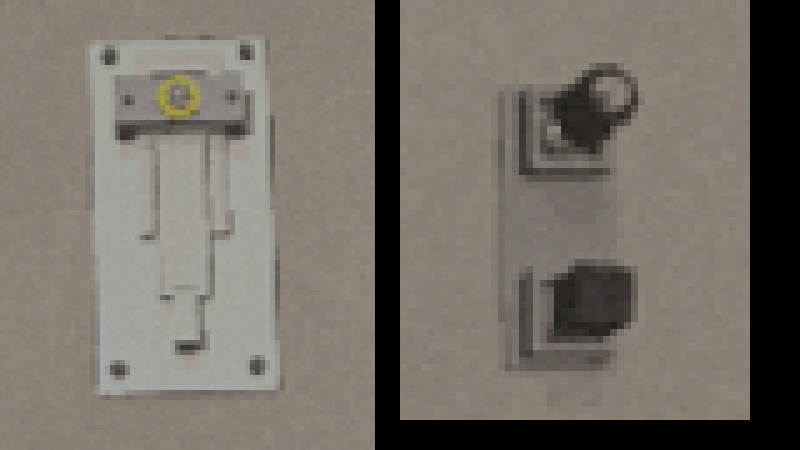

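View pics/c.png

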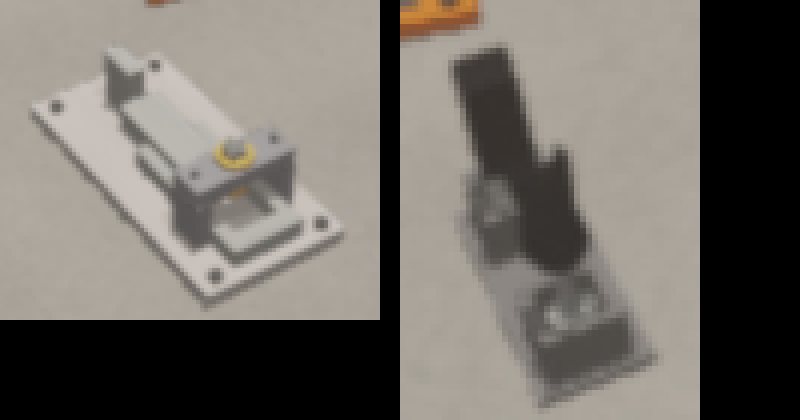

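The driver with the square handle is the nearer one, at top (417,208). The other is the round-handled pick. Next I'll compute rough positions.

```bash
cat > h.py <<'E'
import numpy as np, cv2
from scipy.spatial.transform import Rotation as R
from plant import *
def toolT(s):
    T=np.eye(4);T[:3,:3]=R.from_rotvec(s["orientation"]).as_matrix();T[:3,3]=s["position"];return T
def camT(n,s=None):
    c=camera_info(n)
    return c["K"], (c["world_from_camera"] if n!="wrist" else toolT(s)@c["tool_from_camera"])
def ray(K,T,uv):
    uv=np.atleast_2d(uv).astype(float)
    d=np.c_[(uv[:,0]-K[0,2])/K[0,0],(uv[:,1]-K[1,2])/K[1,1],np.ones(len(uv))]@T[:3,:3].T
    return T[:3,3],d
def onz(K,T,uv,z):
    o,d=ray(K,T,uv);return o+d*((z-o[2])/d[:,2])[:,None]
def tri(rays):
    A=np.zeros((3,3));b=np.zeros(3)
    for o,d in rays:
        d=d.ravel()/np.linalg.norm(d);P=np.eye(3)-np.outer(d,d);A+=P;b+=P@o
    x=np.linalg.solve(A,b)
    res=[np.linalg.norm((np.eye(3)-np.outer(d.ravel(),d.ravel())/np.dot(d.ravel(),d.ravel()))@(x-o)) for o,d in rays]
    return x,res
def snap(name):
    s=sense();p,d=capture("wrist");cv2.imwrite(f"pics/{name}.png",p);np.save(f"pics/{name}_d.npy",d)
    import pickle;pickle.dump(s,open(f"pics/{name}.pkl","wb"))
    print(s["time"],s["position"].round(4),s["orientation"].round(4),s["joints"].round(2),s["gripper_width"])
    return s,p,d
def lw(name):
    import pickle;s=pickle.load(open(f"pics/{name}.pkl","rb"));return s,cv2.imread(f"pics/{name}.png"),np.load(f"pics/{name}_d.npy")
def tomove(dw,s=None):
    s=s or sense();return R.from_rotvec(s["orientation"]).as_matrix().T@np.array(dw)
E
python3 - <<'E'
from h import *
K,T=camT("top")
c=lambda u,v:(270+u/5,125+v/5)
print("base corners",onz(K,T,[c(90,40),c(265,38),c(280,390),c(98,393)],.012).round(4))
print("collar",onz(K,T,[c(180,97)],.066).round(4))
print("tail",onz(K,T,[c(188,325)],.056).round(4))
p=(390+190/7,165+300/7)
print("driver top",onz(K,T,[p],.097).round(4))
K2,T2=camT("scene")
q=(190+80/6,225+65/6)
print(tri([ray(K,T,p),ray(K2,T2,q)]))
print(tri([ray(K,T,c(180,97)),ray(K2,T2,(295+233/4,205+148/4))]))
print(tri([ray(K,T,c(188,320)),ray(K2,T2,(295+125/4,205+60/4))]))
s=sense();print(toolT(s).round(3))
E
```

```text
base corners [[ 0.6912  0.085   0.012 ]
 [ 0.6934 -0.0229  0.012 ]
 [ 0.4747 -0.0332  0.012 ]
 [ 0.4719  0.0768  0.012 ]]
collar [[0.6426 0.0284 0.066 ]]
tail [[0.5073 0.0224 0.056 ]]
driver top [[ 0.4522 -0.2912  0.097 ]]
(array([ 0.45207659, -0.29461741,  0.09276975]), [np.float64(0.0025826866171683584), np.float64(0.0025826866171683597)])
(array([0.64243195, 0.02891692, 0.06778603]), [np.float64(0.0005988172738657329), np.float64(0.0005988172738656708)])
(array([0.51186382, 0.02417204, 0.05113634]), [np.float64(0.0018941723197324406), np.float64(0.0018941723197322914)])
[[-0.964  0.265 -0.     0.178]
 [ 0.265  0.964 -0.001  0.651]
 [-0.    -0.001 -1.     0.248]
 [ 0.     0.     0.     1.   ]]
```

Call:
step_arm:
  series:
    - [[1,-32,-37,0,0,0,0],[1,-32,-37,0,0,0,0],[1,-32,-37,0,0,0,0],[1,-32,-37,0,0,0,0],[1,-32,-37,0,0,0,0],[1,-32,-37,0,0,0,0],[1,-32,-37,0,0,0,0],[1,-32,-37,0,0,0,0],[1,-32,-37,0,0,0,0],[1,-32,-37,0,0,0,0]]

```text
time: 1.15
position: [0.3896, 0.2038, 0.2441]
orientation: [-0.4, -3.113, 0.002]
wrist_force: [0.3, 1.1, -0.1]
gripper_width: 1.0
```

Run:
```python
from h import *
s=sense();print(s["time"],s["joints"].round(3),toolT(s).round(3))
print(tomove([.48-s["position"][0],.03-s["position"][1],.2-s["position"][2]]))
```

```text
1.15 [-0.692  0.237  0.13   2.03  -0.04   0.88   0.775] [[-0.967  0.253 -0.003  0.39 ]
 [ 0.253  0.967 -0.001  0.204]
 [ 0.003 -0.002 -1.     0.244]
 [ 0.     0.     0.     1.   ]]
[-0.13154831 -0.14519649  0.04397422]
```

Call:
step_arm:
  series:
    - [[1,-30,-37,10,0,0,0],[1,-33,-37,10,0,0,0],[1,-33,-37,10,0,0,0],[1,-30,-34,10,0,0,-4],[1,-5,0,0,0,0,-7],[1,0,0,0,0,0,-6],[1,0,0,0,0,0,0]]

```text
time: 1.85
position: [0.4817, 0.0193, 0.2038]
orientation: [0.062, -3.141, 0.004]
wrist_force: [0.2, 0.3, 1.1]
gripper_width: 0.998
```

Run:
```python
from h import *
s,p,d=snap("w1");print(toolT(s).round(3))
```

```text
1.85 [0.4817 0.0193 0.2038] [ 0.0615 -3.1406  0.0037] [-0.23  0.35  0.13  2.   -0.06  0.8   1.54] 0.9978004754068106
[[-0.999 -0.039 -0.     0.482]
 [-0.039  0.999 -0.002  0.019]
 [ 0.    -0.002 -1.     0.204]
 [ 0.     0.     0.     1.   ]]
```

View pics/w1.png

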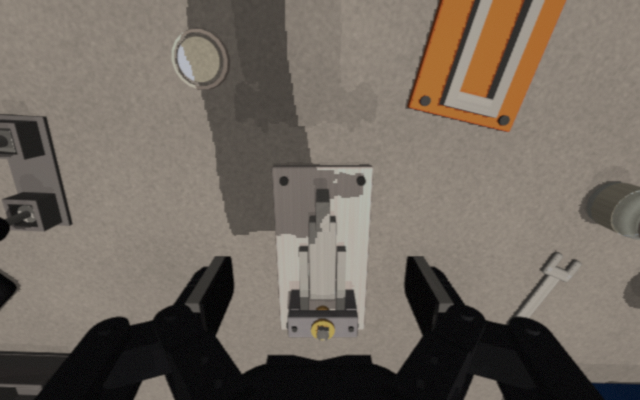

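The fixture shows upright between the fingers: collar at (322,329), tail near (322,195) and rear base corners at (275,166) and (373,166). I'll zoom.

Run:
```python
from h import *
s,p,d=lw("w1")
a=cv2.resize(p[160:350,265:380],None,fx=3,fy=3,interpolation=cv2.INTER_NEAREST)
b=cv2.resize(p[305:355,295:350],None,fx=7,fy=7,interpolation=cv2.INTER_NEAREST)
c=np.zeros((580,760,3),np.uint8);c[:570,:345]=a;c[:350,360:745]=b
cv2.imwrite("pics/w1z.png",c)
```

```text
(no output)
```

View pics/w1z.png

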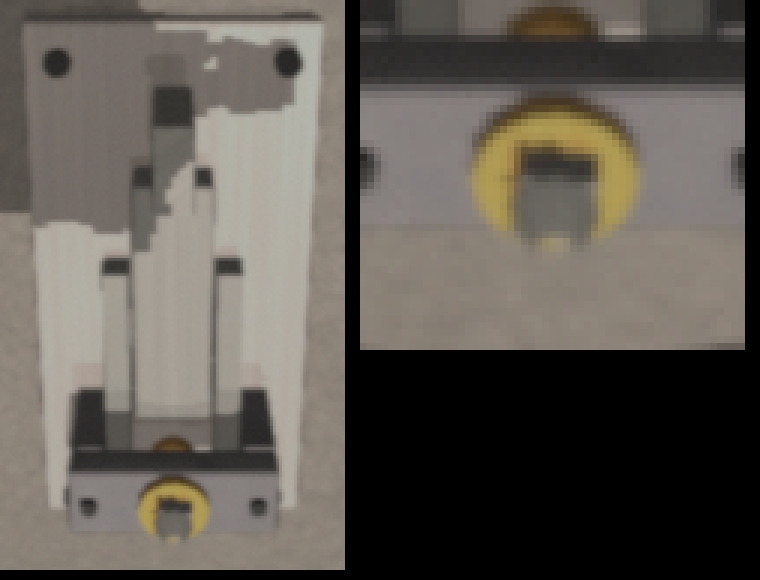

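Run:
```python
from h import *
s,p,d=lw("w1");K,T=camT("wrist",s)
c=lambda u,v:(265+u/3,160+v/3)
f=lambda n,l,z:print(n,onz(K,T,l,z).round(4).tolist())
f("tail rear top",[c(152,126),c(193,126)],.056)
f("tail rear bot",[c(152,87),c(191,87)],.012)
f("bar rear top",[c(133,187),c(214,187)],.032)
f("bar front top",[c(133,417),c(214,417)],.032)
f("bar rear bot",[c(133,168),c(214,168)],.012)
cc=(295+(555-360)/7,305+178/7)
f("collar",[cc],.066)
f("base corners",[c(24,22),c(322,22),c(50,507),c(298,507)],.012)
f("fences rear top",[c(103,273),c(131,273),c(216,273),c(242,273)],.026)
f("bridge top front edge/back",[c(70,472),c(276,472),c(68,530),c(280,530)],.062)
K1,T1=camT("top");print(tri([ray(K,T,cc),ray(K1,T1,(306,144.4))]))
K2,T2=camT("scene");print(tri([ray(K,T,cc),ray(K2,T2,(295+233/4,205+150/4))]))
# head sides top z: cone foot z 72 ; head rear face
h=lambda u,v:(295+(u-360)/7,305+v/7)
f("head near edge top z72",[h(515,178),h(597,178)],.072)
f("head near edge bot z66",[h(518,150),h(595,150)],.066)
m=d[305:355,295:350];print(m[::4,10:40:3])
```

```text
tail rear top [[0.4985, 0.0173, 0.056], [0.4979, 0.0305, 0.056]]
tail rear bot [[0.4995, 0.0168, 0.012], [0.4989, 0.0312, 0.012]]
bar rear top [[0.531, 0.0114, 0.032], [0.5298, 0.0404, 0.032]]
bar front top [[0.63, 0.0143, 0.032], [0.6287, 0.0462, 0.032]]
bar rear bot [[0.5321, 0.0108, 0.012], [0.5309, 0.0415, 0.012]]
collar [[0.644, 0.0306, 0.066]]
base corners [[0.4768, -0.03, 0.012], [0.4726, 0.0769, 0.012], [0.6945, -0.0208, 0.012], [0.69, 0.0877, 0.012]]
fences rear top [[0.5697, 0.001, 0.026], [0.5692, 0.0116, 0.026], [0.5679, 0.0437, 0.026], [0.5675, 0.0535, 0.026]]
bridge top front edge/back [[0.6314, -0.0076, 0.062], [0.6283, 0.0671, 0.062], [0.6581, -0.0082, 0.062], [0.6548, 0.0708, 0.062]]
(array([0.64198494, 0.02941674, 0.06816168]), [np.float64(0.001031135713436922), np.float64(0.0010311357134369298)])
(array([0.64308211, 0.02994208, 0.06653799]), [np.float64(0.0006380948286713947), np.float64(0.0006380948286713048)])
head near edge top z72 [[0.6386, 0.0242, 0.072], [0.6381, 0.0366, 0.072]]
head near edge bot z66 [[0.6388, 0.0246, 0.066], [0.6383, 0.0365, 0.066]]
[[0.368
[... 783 characters left out ...]
.32976535]
 [0.33478597 0.33685893 0.331126   0.33102924 0.32113522 0.31911626
  0.31817043 0.31984276 0.33089483 0.3316425 ]
 [0.41743457 0.41599512 0.41732937 0.33294183 0.3205324  0.31842262
  0.31610042 0.316831   0.3323098  0.41699055]
 [0.41854087 0.41936332 0.42008212 0.4188218  0.42013475 0.41766164
  0.41849566 0.41758576 0.41733116 0.41853517]
 [0.42118365 0.42144477 0.42301902 0.42161813 0.4214149  0.42034262
  0.4217829  0.42077866 0.4219796  0.4212601 ]
 [0.42332047 0.422639   0.42385158 0.42383072 0.423349   0.4233925
  0.42336378 0.42430702 0.4238255  0.42301774]
 [0.42676562 0.42501822 0.42571956 0.42534631 0.42678532 0.42635584
  0.4255218  0.42600793 0.42500314 0.42656088]]
```

The collar's height from two views is 66.5 to 68 mm (text: 66). The rear of the tail is at x≈0.4985, so the grip point is ≈(0.5085, 0.024) and the block needs to travel 38 mm. Head flats are parallel to the guide (yaw 2.3°). I'll grip the tail now.

Call:
step_arm:
  series:
    - [[0.2,-14,2,40,0,0,0],[0.2,-13,2,45,0,0,0],[0.2,0,0,45,0,0,0],[0.2,0,0,20,0,0,0],[0.2,0,0,0,0,0,0]]
  grip_force: 30

```text
time: 2.4
position: [0.5123, 0.028, 0.0514]
orientation: [-0.037, 3.134, -0.001]
wrist_force: [0.8, 0.3, -0.3]
gripper_width: 0.601
```

Run:
```python
from h import *
s,p,d=snap("w2");print(tomove(np.array([.5085,.024,.040])-s["position"])*1000)
```

```text
2.4 [0.5123 0.028  0.0514] [-3.7400e-02  3.1335e+00 -8.0000e-04] [-0.2   0.62  0.08  2.08 -0.11  0.44  1.56] 0.6010012576899191
[ 3.9660435  -3.94822561 11.35050214]
```

View pics/w2.png

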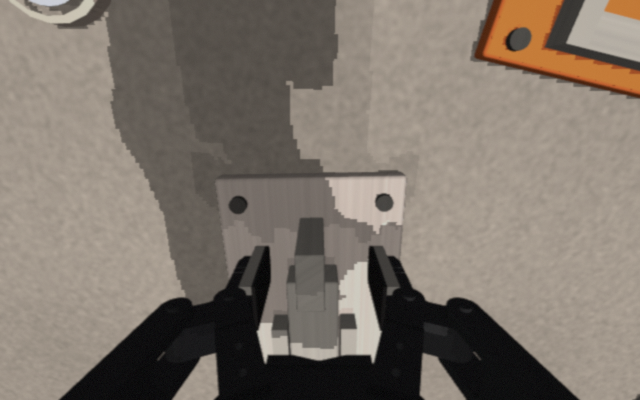

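Run:
```python
from h import *
s,p,d=lw("w2");K,T=camT("wrist",s)
print(onz(K,T,[(297,257),(325,257)],.056).round(4),onz(K,T,[(301,218),(323,218)],.012).round(4))
K1,T1=camT("top")
```

```text
[[0.4992 0.0185 0.056 ]
 [0.4989 0.0312 0.056 ]] [[0.4993 0.0178 0.012 ]
 [0.499  0.0309 0.012 ]]
```

The tail is confirmed: rear at 0.499, centre y 0.0248. Closing on it.

Call:
step_arm:
  series:
    - [[0.2,2.5,-3,11,0,0,-0.9],[-1,0,0,0,0,0,0],[-1,0,0,0,0,0,0],[-1,0,0,0,0,0,0],[-1,0,0,0,0,0,0],[-1,0,0,0,0,0,0]]
  grip_force: 30

```text
time: 3.05
position: [0.512, 0.0255, 0.0456]
orientation: [-0.061, 3.126, 0.0]
wrist_force: [0.6, 0.1, -2.5]
gripper_width: 0.162
```

Run:
```python
from h import *
s=sense();print(s["position"],s["orientation"],s["wrist_force"],s["gripper_width"],tomove([.0379,.0015,0],s))
```

```text
[0.51200671 0.02546452 0.04561597] [-6.10401014e-02  3.12555469e+00  2.80055135e-04] [ 0.62220886  0.10765435 -2.53362873] 0.16229342066271996 [-3.79251445e-02  1.91305222e-05  5.85704275e-04]
```

Call:
step_arm:
  series:
    - [[-1,-8,0,0,0,0,0],[-1,-8,0,0,0,0,0],[-1,-8,0,0,0,0,0],[-1,-6,0,0,0,0,0],[-1,-4,0,0,0,0,0],[-1,0,0,0,0,0,0]]

```text
time: 3.65
position: [0.5499, 0.0271, 0.0461]
orientation: [-0.061, 3.125, 0.0]
wrist_force: [-0.1, 0.1, -2.6]
gripper_width: 0.163
```

Call:
step_arm:
  series:
    - [[-1,-2,0,0,0,0,0],[-1,-1,0,0,0,0,0]]

```text
time: 3.85
position: [0.5505, 0.0269, 0.0455]
orientation: [-0.061, 3.13, -0.0]
wrist_force: [-1.4, -0.5, -2.2]
gripper_width: 0.16
```

Call:
step_arm:
  series:
    - [[-1,-1,0,0,0,0,0],[-1,0,0,0,0,0,0],[-1,0,0,0,0,0,0]]

```text
time: 4.15
position: [0.5505, 0.0268, 0.0454]
orientation: [-0.061, 3.132, -0.0]
wrist_force: [-0.7, -0.6, -2.8]
gripper_width: 0.161
```

Call:
step_arm:
  series:
    - [[-1,-4,0,0,0,0,0],[-1,-4,0,0,0,0,0]]

```text
time: 4.35
position: [0.5507, 0.0262, 0.0443]
orientation: [0.061, -3.135, 0.002]
wrist_force: [-14.4, -0.3, 11.7]
gripper_width: 0.155
```

Run:
```python
from h import *
s=sense();print(s["position"],s["wrist_force"],s["gripper_width"])
```

```text
[0.55074566 0.02623259 0.04434108] [-14.4360353   -0.25096785  11.69232086] 0.15494169408145947
```

Call:
step_arm:
  series:
    - [[0.2,1,0,0,0,0,0],[0.2,0,0,0,0,0,0],[0.2,0,0,0,0,0,0],[0.2,0,0,-30,0,0,0],[0.4,0,0,-40,0,0,0],[0.4,10,-10,-40,0,0,0],[0.6,15,-40,-20,0,0,0],[0.8,15,-45,-10,0,0,0],[1,15,-45,-10,0,0,0],[1,15,-45,0,0,0,0]]

```text
time: 5.35
position: [0.496, -0.159, 0.2031]
orientation: [-0.084, 3.128, -0.0]
wrist_force: [1.4, -0.8, -1.3]
gripper_width: 0.998
```

Run:
```python
from h import *
s=sense();print(s["position"],s["joints"].round(2),s["wrist_force"],s["gripper_width"],tomove(np.array([.435,-.285,.22])-s["position"]))
```

```text
[ 0.49599502 -0.15903165  0.2031053 ] [ 0.13  0.4   0.13  1.92 -0.07  0.82  1.92] [ 1.3955584  -0.75476194 -1.32873075] 0.9977089160779147 [ 0.06747389 -0.12250448 -0.01771373]
```

Call:
step_arm:
  series:
    - [[1,22,-40,-6,0,0,0],[1,22,-40,-6,0,0,0],[1,18,-36,-6,0,0,0],[1,0,0,0,0,0,0]]

```text
time: 5.75
position: [0.4368, -0.2912, 0.2239]
orientation: [-0.07, 3.12, -0.012]
wrist_force: [0.5, -0.4, -0.3]
gripper_width: 1.002
```

Run:
```python
from h import *
s,p,d=snap("w3")
a=cv2.resize(p[130:330,220:420],None,fx=3,fy=3,interpolation=cv2.INTER_NEAREST)
cv2.imwrite("pics/w3z.png",a)
```

```text
5.75 [ 0.4368 -0.2912  0.2239] [-0.0697  3.1204 -0.0121] [ 0.39  0.37  0.15  1.89 -0.08  0.87  2.2 ] 1.00164187187146
```

View pics/w3.png

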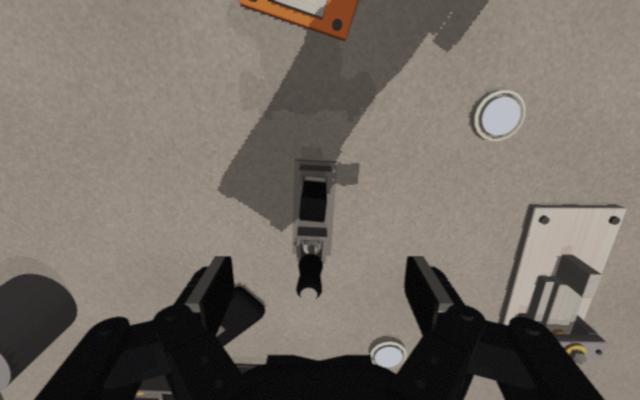

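View pics/w3z.png

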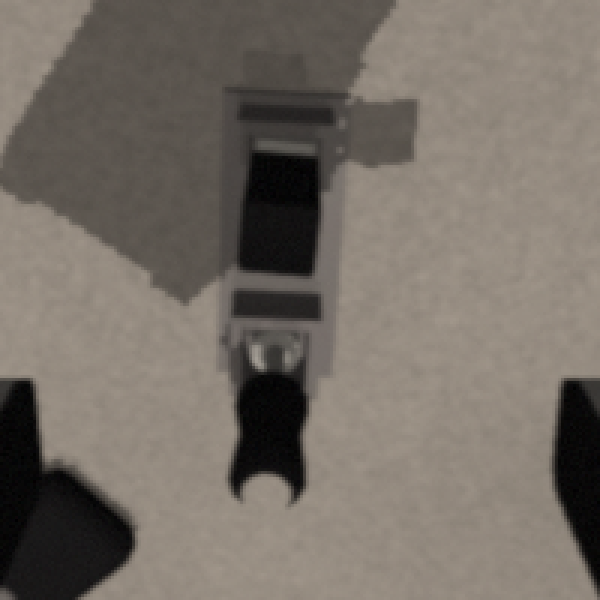

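Run:
```python
from h import *
s,p,d=lw("w3")
a=p[170:235,285:345].astype(float);a=np.clip(a*4,0,255).astype(np.uint8)
cv2.imwrite("pics/w3y.png",cv2.resize(a,None,fx=9,fy=9,interpolation=cv2.INTER_NEAREST))
```

```text
(no output)
```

View pics/w3y.png

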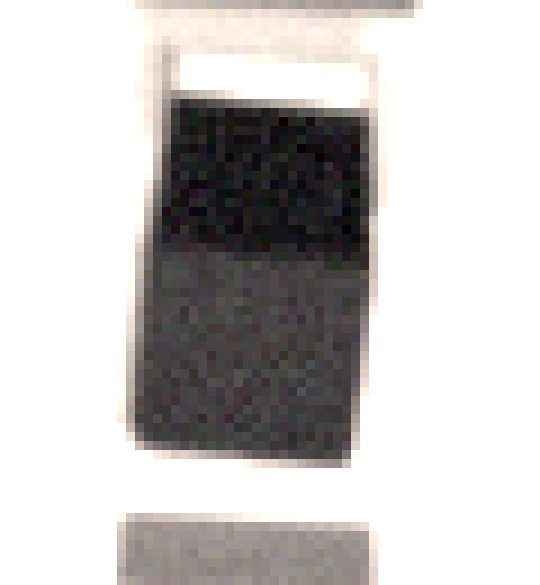

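Run:
```python
from h import *
s,p,d=lw("w3");K,T=camT("wrist",s)
P=np.array([(155,245),(369,265),(350,467),(135,447)])/9+[285,170]
X=onz(K,T,P,.097);print(X.round(4),X.mean(0).round(4))
for i in range(4):
    v=X[(i+1)%4]-X[i];print(np.linalg.norm(v[:2]).round(4),np.degrees(np.arctan2(v[1],v[0])).round(1))
K1,T1=camT("top")
# bottom corners of rear face z?: two-view height
K2,T2=camT("scene");ct=P.mean(0)
print(tri([ray(K,T,ct),ray(K2,T2,(190+80/6,225+58/6))]),tri([ray(K,T,ct),ray(K1,T1,(390+193/7,165+298/7))]))
B=np.array([(172,97),(368,112)])/9+[285,170];print(onz(K,T,B,.045).round(4))
print(d[205:222:4,298:325:5])
print(toolT(s).round(3))
```

```text
[[ 0.4445 -0.3059  0.097 ]
 [ 0.4456 -0.2847  0.097 ]
 [ 0.4677 -0.2855  0.097 ]
 [ 0.4665 -0.3074  0.097 ]] [ 0.4561 -0.2959  0.097 ]
0.0212 87.0
0.0221 -2.0
0.0219 -93.1
0.022 176.2
(array([ 0.4548062 , -0.29634114,  0.09948911]), [np.float64(0.0005015058725486493), np.float64(0.0005015058725485192)]) (array([ 0.45407137, -0.29408094,  0.09822235]), [np.float64(0.0021548526240798595), np.float64(0.0021548526240798603)])
[[ 0.4457 -0.307   0.045 ]
 [ 0.4465 -0.284   0.045 ]]
[[0.37021658 0.26916862 0.27040505 0.2693097  0.2701764  0.2712318 ]
 [0.371043   0.27367967 0.27209124 0.27170706 0.27440706 0.27149007]
 [0.3742531  0.27428284 0.27285603 0.27406436 0.2718682  0.27344406]
 [0.3768071  0.27462387 0.27391085 0.27466938 0.27441975 0.27534494]
 [0.37783137 0.3771481  0.3780039  0.27676162 0.2764164  0.27625912]]
[[-0.999 -0.045  0.021  0.437]
 [-0.045  0.999 -0.007 -0.291]
 [-0.02  -0.008 -1.     0.224]
 [ 0.     0.     0.     1.   ]]
```

Driver handle: centre (0.4557, −0.296), top at ~98 mm (text: 97), yaw −3°. First I'll correct the tilt and yaw.

Call:
step_arm:
  series:
    - [[0.3,0,0,10,-0.5,1.1,5.6],[0.3,-15,0,30,0,0,0],[0.3,0,0,0,0,0,0]]

```text
time: 6.1
position: [0.4563, -0.2882, 0.1839]
orientation: [0.084, 3.134, 0.004]
wrist_force: [-0.5, -0.5, -0.8]
gripper_width: 0.648
```

Run:
```python
from h import *
s,p,d=snap("w4");print(tomove(np.array([.4557,-.296,.069])-s["position"])*1000);print(toolT(s).round(3))
a=p[200:330,255:385].astype(float);a=np.clip(a*4,0,255).astype(np.uint8)
cv2.imwrite("pics/w4y.png",cv2.resize(a,None,fx=4,fy=4,interpolation=cv2.INTER_NEAREST))
```

```text
6.1 [ 0.4563 -0.2882  0.1839] [0.0842 3.1342 0.0043] [ 0.37  0.45  0.17  1.89 -0.11  0.81  2.11] 0.6475069154004808
[  0.9804359   -8.04340406 114.86436798]
[[-0.999  0.054  0.006  0.456]
 [ 0.054  0.999  0.003 -0.288]
 [-0.006  0.003 -1.     0.184]
 [ 0.     0.     0.     1.   ]]
```

View pics/w4y.png

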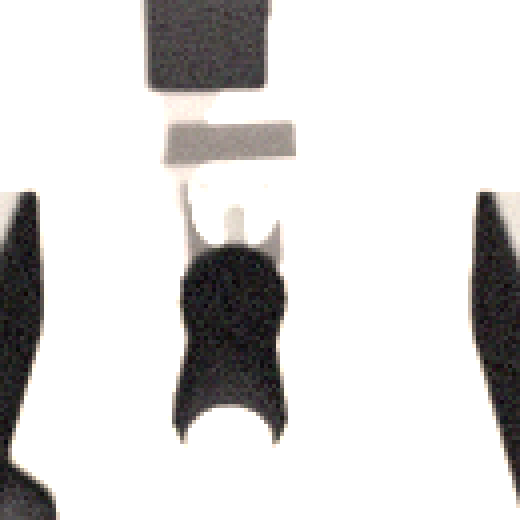

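Run:
```python
from h import *
s,p,d=lw("w4");K,T=camT("wrist",s)
print(onz(K,T,[(292,222),(321.75,222)],.097).round(4))
```

```text
[[ 0.4661 -0.3084  0.097 ]
 [ 0.4674 -0.2856  0.097 ]]
```

Call:
step_arm:
  series:
    - [[0.3,1,-8,30,0,0,0],[0.3,0,0,40,0,0,0],[0.3,0,0,30,0,0,0],[0.3,0,0,10,0,0,0],[0.3,0,0,0,0,0,0]]

```text
time: 6.65
position: [0.4597, -0.2961, 0.079]
orientation: [0.076, 3.124, -0.003]
wrist_force: [0.2, -0.9, -0.2]
gripper_width: 0.652
```

Run:
```python
from h import *
s=sense();print(s["position"],tomove(np.array([.4552,-.2965,.069])-s["position"])*1000,toolT(s)[:3,2])
```

```text
[ 0.45974143 -0.29609667  0.07904706] [ 4.68392084 -0.60664406  9.97113943] [ 0.0166266  -0.00249535 -0.99985865]
```

Call:
step_arm:
  series:
    - [[0.3,4.5,-0.5,9,0,0.9,0],[0.3,0,0,0,0,0,0]]

```text
time: 6.85
position: [0.4562, -0.2967, 0.0721]
orientation: [0.075, 3.138, -0.005]
wrist_force: [-0.4, -0.0, -0.3]
gripper_width: 0.649
```

Run:
```python
from h import *
s=sense();print(s["position"],tomove(np.array([.4552,-.2965,.069])-s["position"])*1000,toolT(s)[:3,2])
```

```text
[ 0.4562435  -0.29674409  0.07212251] [1.06243373 0.20284265 3.119072  ] [ 0.00255894 -0.00302779 -0.99999214]
```

Call:
step_arm:
  series:
    - [[-1,1,0,3,0,0,0],[-1,0,0,0,0,0,0],[-1,0,0,0,0,0,0],[-1,0,0,0,0,0,0],[-1,0,0,0,0,0,0]]
  grip_force: 50

```text
time: 7.35
position: [0.4564, -0.2974, 0.0716]
orientation: [0.075, 3.134, -0.008]
wrist_force: [-0.6, 0.7, -2.4]
gripper_width: 0.275
```

Run:
```python
from h import *
s=sense();print(s["position"],s["wrist_force"],s["gripper_width"]*85,toolT(s)[:3,2])
```

```text
[ 0.45637876 -0.29736264  0.07156592] [-0.62432424  0.65476753 -2.37945575] 23.346004602709087 [ 0.00612941 -0.00504776 -0.99996847]
```

Call:
step_arm:
  series:
    - [[-1,0,0,-15,0,0,0],[-1,0,0,-25,0,0,0],[-1,0,0,-35,0,0,0],[-1,0,0,-35,0,0,0],[-1,0,0,-10,0,0,0],[-1,0,0,0,0,0,0]]

```text
time: 7.95
position: [0.4543, -0.2962, 0.1943]
orientation: [0.076, 3.138, -0.005]
wrist_force: [0.3, -0.4, -2.2]
gripper_width: 0.276
```

Run:
```python
from h import *
s=sense();print(s["position"],s["wrist_force"],s["gripper_width"]*85,toolT(s).round(3))
t,_=capture("top");c,_=capture("scene");cv2.imwrite("pics/e_top.png",t);cv2.imwrite("pics/e_scene.png",c)
a=cv2.resize(c[190:300,170:290],None,fx=5,fy=5,interpolation=cv2.INTER_NEAREST);cv2.imwrite("pics/e_z.png",a)
```

```text
[ 0.45434989 -0.29618569  0.19427458] [ 0.26954635 -0.40093215 -2.19130243] 23.47176025681845 [[-0.999  0.048  0.002  0.454]
 [ 0.048  0.999 -0.003 -0.296]
 [-0.002 -0.003 -1.     0.194]
 [ 0.     0.     0.     1.   ]]
```

View pics/e_z.png

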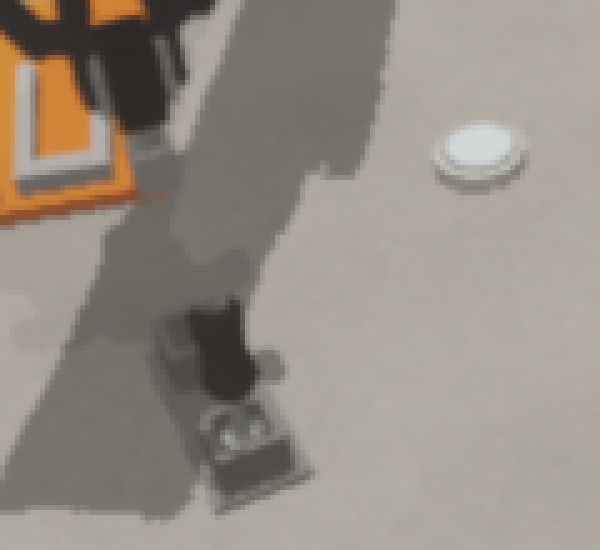

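Call:
step_arm:
  series:
    - [[-1,-12,25,0,0,0,-1],[-1,-20,38,0,0,0,-1],[-1,-20,40,0,0,0,-1],[-1,-20,40,0,0,0,-1],[-1,-20,40,0,0,0,-1],[-1,-20,38,0,0,0,0],[-1,-20,36,0,0,0,0],[-1,-18,32,0,0,0,0],[-1,-14,26,0,0,0,0],[-1,0,0,0,0,0,0]]

```text
time: 9.05
position: [0.6122, 0.0338, 0.1702]
orientation: [0.059, -3.113, -0.002]
wrist_force: [-0.8, 0.8, -2.3]
gripper_width: 0.276
```

Run:
```python
from h import *
s=sense();print(s["joints"].round(2),s["wrist_force"],s["gripper_width"]*85,toolT(s).round(4),tomove(np.array([.6435,.030,.17])-s["position"])*1000)
s,p,d=snap("w5")
t,_=capture("top");c,_=capture("scene");cv2.imwrite("pics/f_top.png",t);cv2.imwrite("pics/f_scene.png",c)
a=cv2.resize(c[180:300,290:400],None,fx=5,fy=5,interpolation=cv2.INTER_NEAREST);cv2.imwrite("pics/f_z.png",a)
```

```text
[-0.21  0.58  0.13  1.69 -0.1   0.91  1.57] [-0.80041041  0.84623473 -2.30294084] 23.50033279536647 [[-9.989e-01 -3.780e-02 -2.780e-02  6.122e-01]
 [-3.780e-02  9.993e-01  9.000e-04  3.380e-02]
 [ 2.770e-02  2.000e-03 -9.996e-01  1.702e-01]
 [ 0.000e+00  0.000e+00  0.000e+00  1.000e+00]] [-31.17409389  -4.9437502   -0.67775101]
9.05 [0.6122 0.0338 0.1702] [ 5.8900e-02 -3.1133e+00 -2.2000e-03] [-0.21  0.58  0.13  1.69 -0.1   0.91  1.57] 0.27647450347489966
```

View pics/f_z.png

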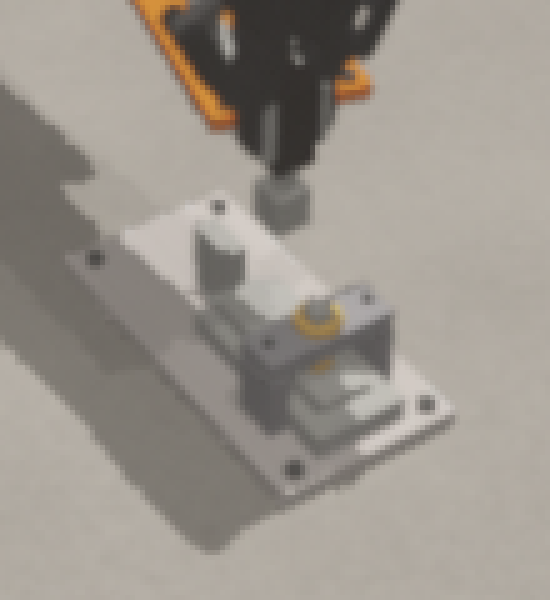

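View pics/w5.png

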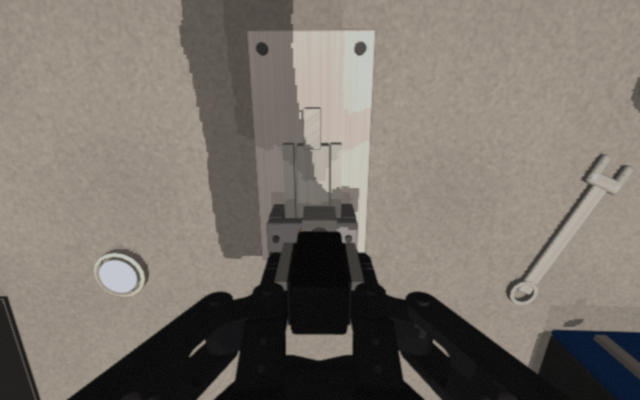

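Call:
step_arm:
  series:
    - [[-1,-14,-4,0,0,-1.5,0],[-1,-14,-1,0,0,0,0],[-1,0,0,0,0,0,0]]

```text
time: 9.5
position: [0.6397, 0.0174, 0.1697]
orientation: [0.04, -3.141, 0.006]
wrist_force: [0.0, 0.8, -1.8]
gripper_width: 0.274
```

Run:
```python
from h import *
s=sense();print(toolT(s).round(4),tomove(np.array([.6435,.030,.165])-s["position"])*1000)
s,p,d=snap("w6")
a=cv2.resize(p[180:360,240:400],None,fx=3,fy=3,interpolation=cv2.INTER_NEAREST)
c,_=capture("scene");cv2.imwrite("pics/g_scene.png",c)
b=cv2.resize(c[195:285,310:390],None,fx=4,fy=4,interpolation=cv2.INTER_NEAREST)
o=np.zeros((540,800,3),np.uint8);o[:540,:480]=a;o[:360,480:800]=b;cv2.imwrite("pics/g_z.png",o)
```

```text
[[-9.997e-01 -2.530e-02 -1.000e-04  6.397e-01]
 [-2.530e-02  9.997e-01 -4.100e-03  1.740e-02]
 [ 2.000e-04 -4.100e-03 -1.000e+00  1.697e-01]
 [ 0.000e+00  0.000e+00  0.000e+00  1.000e+00]] [-4.16683308 12.55548339  4.66492586]
9.5 [0.6397 0.0174 0.1697] [ 0.0398 -3.1412  0.0064] [-0.19  0.6   0.14  1.64 -0.09  0.91  1.58] 0.2735900004970961
```

View pics/g_z.png

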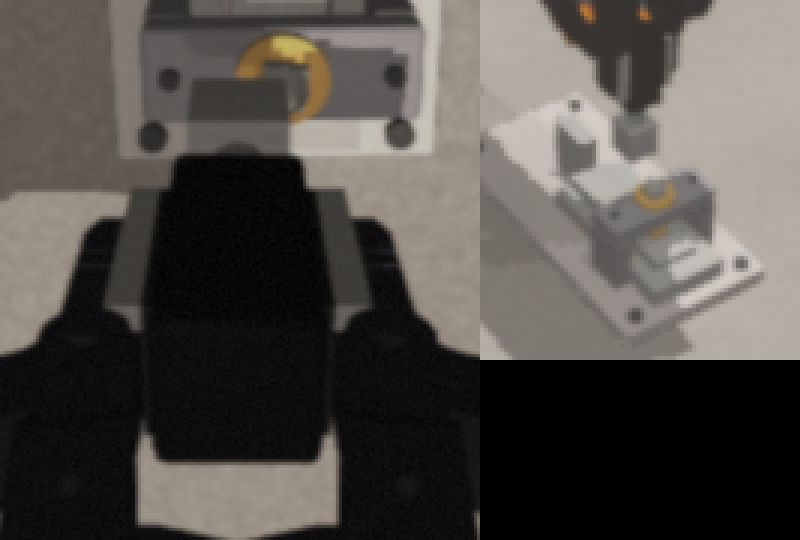

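Run:
```python
from h import *
s,p,d=lw("w6");K,T=camT("wrist",s)
q=lambda u,v:(240+u/3,180+v/3)
e=onz(K,T,[q(190,79),q(291,79),q(240,79)],s["position"][2]-.0666);print(e.round(4))
print("mouth rel TCP", e[2]+[.0105,.0003,0]-s["position"])
print("top handle near face z?",onz(K,T,[q(175,155),q(303,155)],s["position"][2]-.0666+.04).round(4))
print("collar",onz(K,T,[q(284,80)],.066).round(4), "beam bolts",onz(K,T,[q(169,79),q(395,75)],.062).round(4))
```

```text
[[0.6296 0.007  0.1031]
 [0.629  0.0299 0.1031]
 [0.6293 0.0184 0.1031]]
mouth rel TCP [ 0.00013875  0.00129335 -0.0666    ]
top handle near face z? [[0.6292 0.0063 0.1431]
 [0.6286 0.03   0.1431]]
collar [[0.6437 0.0307 0.066 ]] beam bolts [[ 0.6458 -0.0008  0.062 ]
 [ 0.6429  0.0614  0.062 ]]
```

Call:
step_arm:
  series:
    - [[-1,-4,11,2,0,0,-1],[-1,0,0,0,0,0,0],[-1,0,0,0,0,0,0]]

```text
time: 9.9
position: [0.6411, 0.0286, 0.1676]
orientation: [0.068, -3.139, 0.006]
wrist_force: [-0.6, -0.3, -1.7]
gripper_width: 0.273
```

Run:
```python
from h import *
s=sense();print(toolT(s).round(4),tomove(np.array([.6438,.0292,.150])-s["position"])*1000)
s,p,d=snap("w7")
a=cv2.resize(p[180:300,240:400],None,fx=5,fy=5,interpolation=cv2.INTER_NEAREST)
cv2.imwrite("pics/w7z.png",a)
```

```text
[[-0.9991 -0.0431 -0.002   0.6411]
 [-0.043   0.9991 -0.004   0.0286]
 [ 0.0022 -0.0039 -1.      0.1676]
 [ 0.      0.      0.      1.    ]] [-2.78494343  0.5905415  17.58517648]
9.9 [0.6411 0.0286 0.1676] [ 0.0676 -3.1387  0.0062] [-0.2   0.61  0.13  1.63 -0.09  0.91  1.58] 0.27296776094246483
```

View pics/w7z.png

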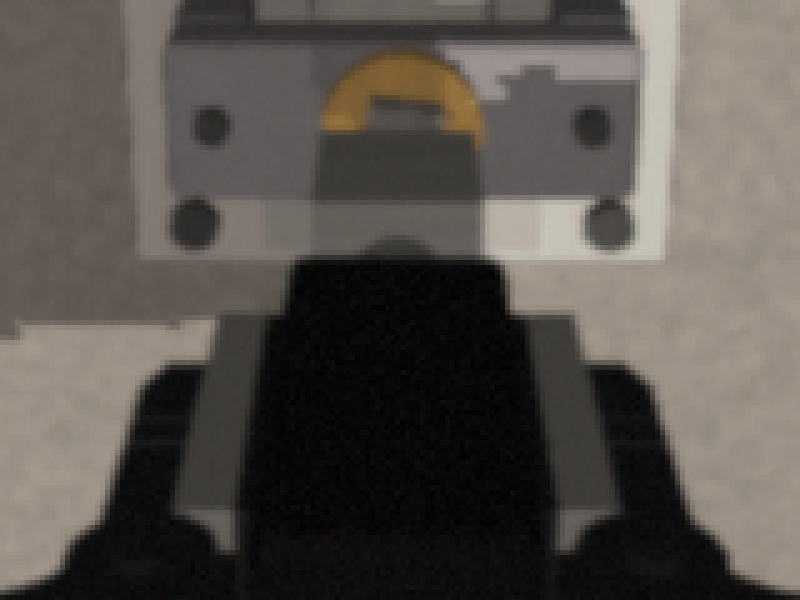

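Call:
step_arm:
  series:
    - [[-1,-2.7,0.4,5,0,0,0],[-1,0,0,8,0,0,0],[-1,0,0,0,0,0,0]]

```text
time: 10.25
position: [0.6437, 0.0298, 0.1535]
orientation: [0.069, -3.139, 0.005]
wrist_force: [-0.4, 0.7, -1.6]
gripper_width: 0.276
```

Run:
```python
from h import *
s=sense();print(toolT(s).round(4),s["wrist_force"],tomove(np.array([.6438,.0292,.150])-s["position"])*1000)
```

```text
[[-0.999  -0.0439 -0.0019  0.6437]
 [-0.0439  0.999  -0.0035  0.0298]
 [ 0.002  -0.0034 -1.      0.1535]
 [ 0.      0.      0.      1.    ]] [-0.3535248   0.68636775 -1.60664535] [-0.05051696 -0.63086018  3.5458791 ]
```

Call:
step_arm:
  series:
    - [[-1,0,-0.5,6,0,0,0],[-1,0,0,5,0,0,0],[-1,0,0,4,0,0,0]]

```text
time: 10.55
position: [0.6438, 0.029, 0.1374]
orientation: [0.069, -3.139, 0.006]
wrist_force: [0.7, 1.1, -2.0]
gripper_width: 0.274
```

Run:
```python
from h import *
s=sense();print(toolT(s).round(4),s["wrist_force"],s["ft_torque"],tomove(np.array([.6438,.0292,.133])-s["position"])*1000)
```

```text
[[-0.999  -0.0436 -0.0018  0.6438]
 [-0.0436  0.999  -0.0037  0.029 ]
 [ 0.0019 -0.0036 -1.      0.1374]
 [ 0.      0.      0.      1.    ]] [ 0.710147    1.08459703 -2.04324647] [ 0.02954064 -0.06266637  0.04326305] [-0.03115795  0.24545583  4.35313475]
```

Call:
step_arm:
  series:
    - [[-1,0,0,3,0,0,0],[-1,0,0,3,0,0,0],[-1,0,0,1.5,0,0,0]]

```text
time: 10.85
position: [0.644, 0.0289, 0.132]
orientation: [0.068, -3.14, 0.005]
wrist_force: [-8.0, 0.9, 19.7]
gripper_width: 0.274
```

Run:
```python
from h import *
s=sense();print(toolT(s).round(4),s["wrist_force"],s["ft_torque"],s["joints"].round(2))
c,_=capture("scene")
b=cv2.resize(c[185:285,305:395],None,fx=6,fy=6,interpolation=cv2.INTER_NEAREST)
cv2.imwrite("pics/h_z.png",b)
```

```text
[[-9.991e-01 -4.320e-02 -4.000e-04  6.440e-01]
 [-4.320e-02  9.991e-01 -3.000e-03  2.890e-02]
 [ 5.000e-04 -3.000e-03 -1.000e+00  1.320e-01]
 [ 0.000e+00  0.000e+00  0.000e+00  1.000e+00]] [-7.98495371  0.86886709 19.72878844] [0.04270792 2.09061211 0.04221278] [-0.2   0.65  0.13  1.66 -0.1   0.84  1.59]
```

View pics/h_z.png

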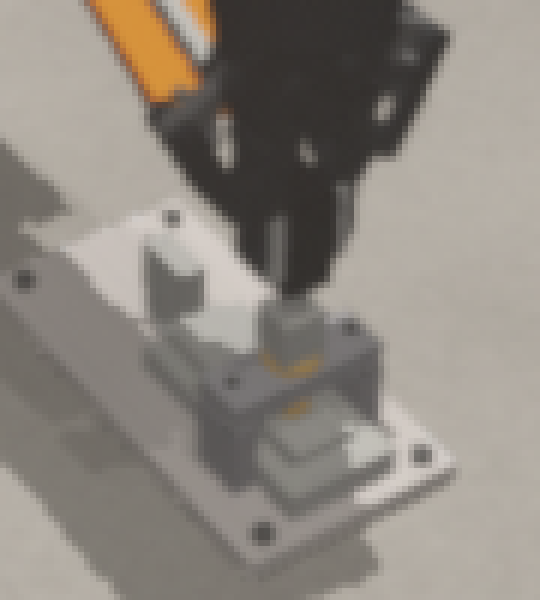

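Seated: mouth at ~66 mm, with a 20 N stop on the collar. I'll relieve the press and begin turning clockwise in chunks.

Call:
step_arm:
  series:
    - [[-1,0.4,0,-0.8,0,0,0],[-1,0,0,0,0,0,4],[-1,0,0,0,0,0,8],[-1,0,0,0,0,0,8]]

```text
time: 11.3
position: [0.6437, 0.0288, 0.1337]
orientation: [0.493, 3.101, -0.002]
wrist_force: [-0.8, 2.2, -2.0]
gripper_width: 0.278
```

```bash
cat > st.py <<'E'
from h import *
s=sense();T=toolT(s)
yaw=np.degrees(np.arctan2(-T[1,0],-T[0,0]))
off=T[:2,:2]@np.array([0,.0013])
print("t",s["time"],"pos",s["position"].round(4),"yaw",yaw.round(1),"z",T[:2,2].round(4),"F",s["wrist_force"].round(1),"M",s["ft_torque"].round(3),"j7",s["joints"][6].round(2),"fix mm",(tomove(np.r_[np.array([.644,.0303])-off-s["position"][:2],.1325-s["position"][2]],s)*1000).round(2), "gw",s["gripper_width"])
E
python3 st.py
```

```text
t 11.3 pos [0.6437 0.0288 0.1337] yaw -18.1 z [ 0.0011 -0.0017] F [-0.8  2.2 -2. ] M [ 0.459 -0.052 -0.008] j7 1.31 fix mm [0.22 0.21 1.23] gw 0.2779739065625004
```

Call:
step_arm:
  series:
    - [[-1,0,0,0.3,0,0,8],[-1,0,0,0,0,0,8],[-1,0,0,0,0,0,8]]

```text
time: 11.6
position: [0.6442, 0.0291, 0.1334]
orientation: [1.152, 2.92, -0.001]
wrist_force: [-1.1, 0.1, -0.5]
gripper_width: 0.28
```

```bash
python3 st.py
```

```text
t 11.6 pos [0.6442 0.0291 0.1334] yaw -43.1 z [ 0.0023 -0.0013] F [-1.1  0.1 -0.5] M [-0.16  0.33  0.01] j7 0.96 fix mm [ 0.94 -0.59  0.93] gw 0.28017210004312976
```

Call:
step_arm:
  series:
    - [[-1,0.5,-0.3,0.3,0,0,8],[-1,0,0,0,0,0,8],[-1,0,0,0,0,0,8],[-1,0,0,0,0,0,8]]

```text
time: 12.0
position: [0.6439, 0.0292, 0.1334]
orientation: [1.94, 2.466, 0.001]
wrist_force: [0.0, -0.2, -0.5]
gripper_width: 0.28
```

```bash
python3 st.py
```

```text
t 12.0 pos [0.6439 0.0292 0.1334] yaw -76.4 z [ 0.0035 -0.0016] F [ 0.  -0.2 -0.5] M [-0.067  0.279  0.002] j7 0.51 fix mm [ 1.08 -0.99  0.93] gw 0.28015970485109737
```

Call:
step_arm:
  series:
    - [[-1,0.5,-0.5,0.2,0,0,8],[-1,0,0,0,0,0,8],[-1,0,0,0,0,0,8],[-1,0,0,0,0,0,8],[-1,0,0,0,0,0,8],[-1,0,0,0,0,0,2]]

```text
time: 12.6
position: [0.6437, 0.0294, 0.1334]
orientation: [2.721, 1.561, 0.004]
wrist_force: [-0.9, 0.1, 1.5]
gripper_width: 0.277
```

```bash
python3 st.py
```

```text
t 12.6 pos [0.6437 0.0294 0.1334] yaw -120.3 z [ 0.0047 -0.0028] F [-0.9  0.1  1.5] M [-0.035  0.186  0.059] j7 -0.09 fix mm [ 0.89 -1.49  0.87] gw 0.27743849024359174
```

Screw driven roughly 80–105° net. I'll release, rise clear and do a drag test on the tail.

Call:
step_arm:
  series:
    - [[-1,0.3,-0.5,0.5,0,0,0],[0.2,0,0,0,0,0,0],[0.2,0,0,0,0,0,0],[0.2,0,0,0,0,0,0],[0.2,0,0,-30,0,0,0],[0.2,0,0,-40,0,0,0],[0.2,0,0,-20,0,0,-8],[0.2,0,0,0,0,0,-8.5],[0.2,0,0,0,0,0,-8.5],[0.2,0,0,0,0,0,-8.5],[0.2,0,0,0,0,0,-8.5],[0.2,0,0,0,0,0,-8.5]]

```text
time: 13.8
position: [0.6436, 0.031, 0.2268]
orientation: [1.769, 2.588, 0.003]
wrist_force: [-0.4, -1.0, -0.2]
gripper_width: 0.601
```

```bash
python3 st.py
python3 - <<'E'
from h import *
c,_=capture("scene")
b=cv2.resize(c[185:285,305:395],None,fx=6,fy=6,interpolation=cv2.INTER_CUBIC)
cv2.imwrite("pics/i_z.png",b)
E
```

```text
t 13.8 pos [0.6436 0.031  0.2268] yaw -68.7 z [ 0.0064 -0.0024] F [-0.4 -1.  -0.2] M [-0.016 -0.027 -0.008] j7 0.57 fix mm [-0.36 -1.64 94.32] gw 0.6006881697420208
```

View pics/i_z.png

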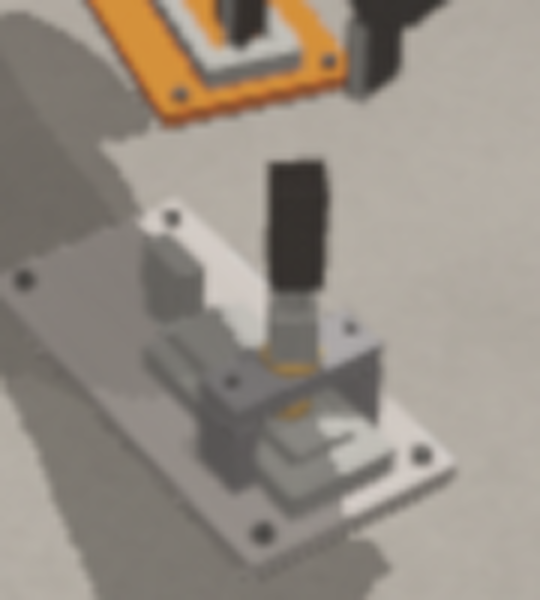

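The driver stands upright on the collar. Going to the tail.

Call:
step_arm:
  series:
    - [[0.2,0,0,0,0,0,-8.5],[0.2,0,0,0,0,0,-8.5],[0.2,0,0,0,0,0,-8.5],[0.2,0,0,0,0,0,-8.5],[0.2,0,0,0,0,0,-8.5],[0.2,0,0,0,0,0,-8.5],[0.2,0,0,0,0,0,-8.5],[0.2,30,0,0,0,0,-8.5],[0.2,35,0,10,0,0,-1],[0.2,27,0,20,0,0,0],[0.2,0,0,30,0,0,0],[0.2,0,0,0,0,0,0]]

```text
time: 15.05
position: [0.5493, 0.0341, 0.1655]
orientation: [-0.012, 3.132, -0.0]
wrist_force: [-0.0, 0.7, -0.2]
gripper_width: 0.6
```

```bash
python3 st.py
python3 - <<'E'
from h import *
s=sense();print(tomove(np.array([.549,.0265,.044])-s["position"])*1000,toolT(s).round(4))
E
```

```text
t 15.05 pos [0.5493 0.0341 0.1655] yaw 0.4 z [ 0.0092 -0.0001] F [-0.   0.7 -0.2] M [0.066 0.067 0.042] j7 1.57 fix mm [-94.35  -5.77  33.9 ] gw 0.5995693660785167
[  1.47942804  -7.5448696  121.5277578 ] [[-9.999e-01 -7.400e-03  9.200e-03  5.493e-01]
 [-7.400e-03  1.000e+00 -1.000e-04  3.410e-02]
 [-9.200e-03 -2.000e-04 -1.000e+00  1.655e-01]
 [ 0.000e+00  0.000e+00  0.000e+00  1.000e+00]]
```

Call:
step_arm:
  series:
    - [[0.2,0,-7,30,0,0.5,-2],[0.2,0,0,40,0,0,0],[0.2,0,0,30,0,0,0],[0.2,0,0,12,0,0,0],[0.2,0,0,0,0,0,0]]

```text
time: 15.55
position: [0.556, 0.0267, 0.0556]
orientation: [-0.053, 3.133, 0.001]
wrist_force: [1.3, 0.2, 1.4]
gripper_width: 0.603
```

Run:
```python
from h import *
s=sense();print(s["wrist_force"],tomove(np.array([.549,.0265,.044])-s["position"])*1000,toolT(s).round(4))
```

```text
[1.26224556 0.15659871 1.3940764 ] [ 7.06280535  0.07375749 11.57445845] [[-9.994e-01 -3.400e-02  8.500e-03  5.560e-01]
 [-3.400e-02  9.994e-01  5.000e-04  2.670e-02]
 [-8.500e-03  2.000e-04 -1.000e+00  5.560e-02]
 [ 0.000e+00  0.000e+00  0.000e+00  1.000e+00]]
```

Call:
step_arm:
  series:
    - [[0.2,6.5,0,10,0,0.4,0],[0.2,0,0,0,0,0,0],[0.2,0,0,0,0,0,0]]

```text
time: 15.85
position: [0.5515, 0.0266, 0.0482]
orientation: [-0.051, 3.136, 0.001]
wrist_force: [0.6, 0.4, -0.4]
gripper_width: 0.6
```

Run:
```python
from h import *
s=sense();print(s["wrist_force"],tomove(np.array([.549,.0265,.044])-s["position"])*1000,toolT(s).round(4))
s,p,d=snap("w8");cv2.imwrite("pics/w8z.png",p[180:400,160:480])
```

```text
[ 0.55093159  0.35257622 -0.42421777] [ 2.47677682 -0.01769323  4.18815379] [[-9.994e-01 -3.270e-02  5.300e-03  5.515e-01]
 [-3.270e-02  9.995e-01  7.000e-04  2.660e-02]
 [-5.400e-03  5.000e-04 -1.000e+00  4.820e-02]
 [ 0.000e+00  0.000e+00  0.000e+00  1.000e+00]]
15.85 [0.5515 0.0266 0.0482] [-5.1400e-02  3.1358e+00  9.0000e-04] [-0.22  0.66  0.14  1.98 -0.18  0.51  1.64] 0.5996293230248281
```

View pics/w8z.png

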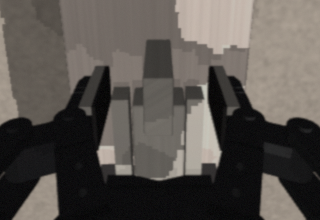

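Call:
step_arm:
  series:
    - [[0.2,0.5,0,3,0,0,0],[-1,0,0,0,0,0,0],[-1,0,0,0,0,0,0],[-1,0,0,0,0,0,0],[-1,0,0,0,0,0,0],[-1,0,0,0,0,0,0]]
  grip_force: 40

```text
time: 16.5
position: [0.5517, 0.0269, 0.0467]
orientation: [-0.052, 3.133, 0.002]
wrist_force: [0.9, 0.2, -0.1]
gripper_width: 0.155
```

Call:
step_arm:
  series:
    - [[-1,1,0,0,0,0,0]]

```text
time: 16.6
position: [0.551, 0.0269, 0.0467]
orientation: [-0.052, 3.133, 0.002]
wrist_force: [1.8, 0.2, -1.0]
gripper_width: 0.158
```

Call:
step_arm:
  series:
    - [[-1,1.5,0,0,0,0,0]]

```text
time: 16.7
position: [0.5497, 0.0268, 0.0467]
orientation: [-0.052, 3.132, 0.002]
wrist_force: [1.2, -0.1, -0.8]
gripper_width: 0.157
```

Call:
step_arm:
  series:
    - [[-1,1.5,0,0,0,0,0]]

```text
time: 16.8
position: [0.5483, 0.0268, 0.0467]
orientation: [-0.051, 3.132, 0.002]
wrist_force: [2.1, -0.4, -0.4]
gripper_width: 0.153
```

Call:
step_arm:
  series:
    - [[-1,1.5,0,0,0,0,0]]

```text
time: 16.9
position: [0.5467, 0.0267, 0.0467]
orientation: [-0.052, 3.132, 0.002]
wrist_force: [0.1, -0.0, -0.1]
gripper_width: 0.159
```

The drag is only ~1–2 N, which is the block's weight alone, so the foot isn't touching yet. Pushing home again.

Call:
step_arm:
  series:
    - [[-1,-3,0,0,0,0,0],[-1,-3,0,0,0,0,0],[-1,-3,0,0,0,0,0],[-1,-3,0,0,0,0,0]]

```text
time: 17.3
position: [0.5517, 0.0267, 0.0467]
orientation: [0.051, -3.138, -0.002]
wrist_force: [-5.0, -1.1, 4.1]
gripper_width: 0.158
```

```bash
python3 st.py
```

```text
t 17.3 pos [0.5517 0.0267 0.0467] yaw 1.9 z [-0.0034  0.0012] F [-5.  -1.1  4.1] M [-0.036  0.577 -0.017] j7 1.65 fix mm [-92.06  -0.6  -86.09] gw 0.1578061555355005
```

Call:
step_arm:
  series:
    - [[0.2,1,0,0,0,0,0],[0.2,0,0,0,0,0,0],[0.2,0,0,0,0,0,0],[0.2,0,0,-40,0,0,0],[0.2,0,0,-45,0,0,0],[0.2,0,0,-45,0,0,0],[0.2,0,0,-40,0,0,0],[0.2,-30,0,0,0,0,0],[0.2,-35,0,0,0,0,0],[0.2,-20,0,0,0,0,0],[0.2,0,0,0,0,0,0]]

```text
time: 18.4
position: [0.6393, 0.0294, 0.2245]
orientation: [-0.052, 3.141, 0.003]
wrist_force: [0.3, 0.2, -0.6]
gripper_width: 0.604
```

```bash
python3 st.py
python3 - <<'E'
from h import *
s,p,d=snap("w9");cv2.imwrite("pics/w9z.png",cv2.resize(p[200:400,200:440],None,fx=3,fy=3))
E
```

```text
t 18.4 pos [0.6393 0.0294 0.2245] yaw 1.9 z [0.0002 0.0016] F [ 0.3  0.2 -0.6] M [ 0.062  0.003 -0.016] j7 1.61 fix mm [-4.69 -0.71 91.96] gw 0.6037609938901835
18.4 [0.6393 0.0294 0.2245] [-5.180e-02  3.141e+00  2.500e-03] [-0.25  0.55  0.21  1.58 -0.13  1.03  1.61] 0.6037609938901835
```

View pics/w9z.png

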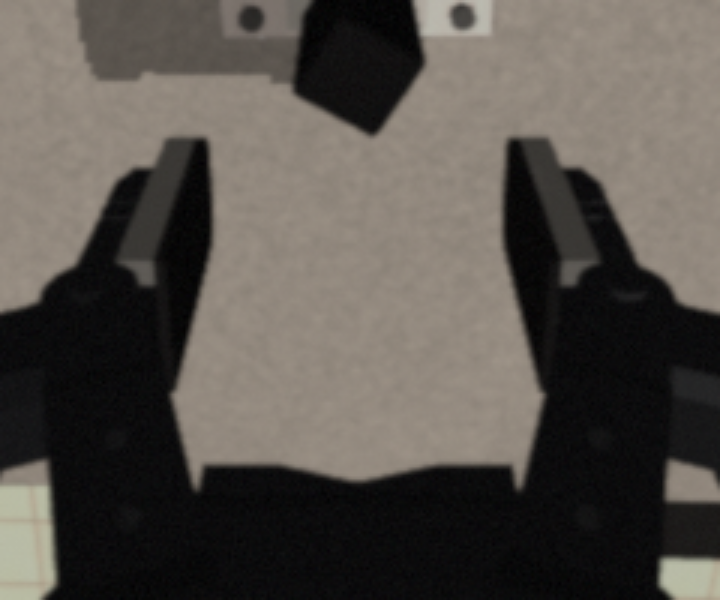

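Call:
step_arm:
  series:
    - [[0.2,-4.5,0.5,0,0,0,8],[0.2,0,0,0,0,0,8],[0.2,0,0,0,0,0,8],[0.2,0,0,0,0,0,7],[0.2,0,0,0,0,0,0]]

```text
time: 18.95
position: [0.6371, 0.0291, 0.2231]
orientation: [-0.821, -3.025, -0.001]
wrist_force: [0.0, 0.4, 0.8]
gripper_width: 0.598
```

```bash
sed -i 's/\.0013/.0000/' st.py; python3 st.py
python3 - <<'E'
from h import *
s,p,d=snap("w10");cv2.imwrite("pics/w10z.png",cv2.resize(np.clip(p[180:300,240:400]*3.,0,255).astype(np.uint8),None,fx=4,fy=4))
E
```

```text
t 18.95 pos [0.6371 0.0291 0.2231] yaw -30.4 z [-0.0064  0.0021] F [0.  0.4 0.8] M [-0.006  0.007  0.031] j7 1.14 fix mm [-5.91  4.64 90.53] gw 0.5979721286410427
18.95 [0.6371 0.0291 0.2231] [-8.2120e-01 -3.0254e+00 -5.0000e-04] [-0.34  0.57  0.37  1.58 -0.23  1.04  1.14] 0.5979721286410427
```

View pics/w10z.png

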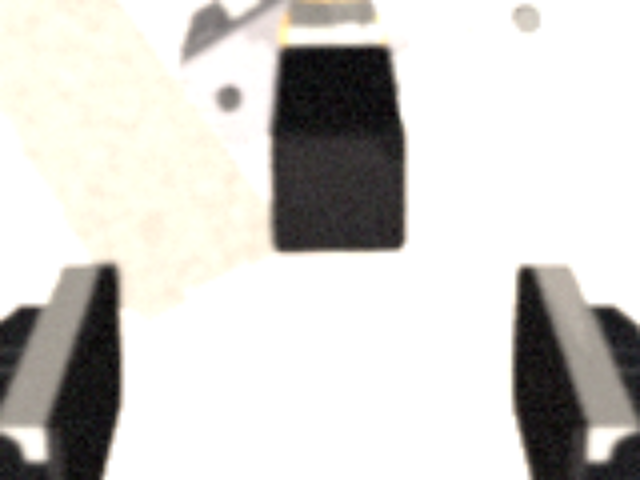

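Run:
```python
from h import *
s,p,d=lw("w10");K,T=camT("wrist",s)
X=onz(K,T,[(240+c/4,180+r/4) for c,r in((275,135),(404,135),(404,248),(273,248))],.158);print(X.round(4),X.mean(0))
print(tomove(np.r_[X.mean(0)[:2],.133]-s["position"],s)*1000)
```

```text
[[0.6285 0.0267 0.158 ]
 [0.6396 0.0457 0.158 ]
 [0.6584 0.0353 0.158 ]
 [0.6468 0.0153 0.158 ]] [0.64333805 0.03072285 0.158     ]
[-5.12199988  4.6702213  90.03518696]
```

Handle centre is (0.6433, 0.0307), as expected. Descending.

Call:
step_arm:
  series:
    - [[0.2,-5,4.5,15,0,0,0],[0.2,0,0,30,0,0,0],[0.2,0,0,30,0,0,0],[0.2,0,0,10,0,0,0],[0.2,0,0,0,0,0,0]]

```text
time: 19.5
position: [0.6433, 0.0312, 0.1331]
orientation: [-0.793, -3.033, -0.003]
wrist_force: [0.7, -0.3, -0.4]
gripper_width: 0.6
```

```bash
python3 st.py
```

```text
t 19.5 pos [0.6433 0.0312 0.1331] yaw -29.3 z [-0.0059  0.0034] F [ 0.7 -0.3 -0.4] M [-0.016  0.056  0.006] j7 1.18 fix mm [-1.07 -0.41  0.62] gw 0.6000008348664582
```

Good. Closing, then turning +80°.

Call:
step_arm:
  series:
    - [[-1,-0.5,0,0,0,0,0],[-1,0,0,0,0,0,0],[-1,0,0,0,0,0,0],[-1,0,0,0,0,0,0],[-1,0,0,0,0,0,4],[-1,0,0,0,0,0,8],[-1,0,0,0,0,0,8],[-1,0,0,0,0,0,8]]
  grip_force: 50

```text
time: 20.3
position: [0.6444, 0.0305, 0.1354]
orientation: [-1.522, -2.743, -0.003]
wrist_force: [1.8, -0.9, -8.3]
gripper_width: 0.275
```

```bash
python3 st.py
```

```text
t 20.3 pos [0.6444 0.0305 0.1354] yaw -58.0 z [-0.0037  0.0042] F [ 1.8 -0.9 -8.3] M [-0.257 -0.265  0.095] j7 0.79 fix mm [ 0.07 -0.43  2.91] gw 0.2746540055043105
```

Call:
step_arm:
  series:
    - [[-1,0,0,1.5,0,0,8],[-1,0,0,0.5,0,0,8],[-1,0,0,0,0,0,8]]

```text
time: 20.6
position: [0.6449, 0.0304, 0.1353]
orientation: [-2.079, -2.35, -0.004]
wrist_force: [0.1, -2.4, -9.2]
gripper_width: 0.277
```

```bash
python3 st.py
```

```text
t 20.6 pos [0.6449 0.0304 0.1353] yaw -83.0 z [-0.0014  0.0044] F [ 0.1 -2.4 -9.2] M [-0.463 -0.16   0.001] j7 0.45 fix mm [ 0.04 -0.89  2.81] gw 0.27650092748690425
```

```bash
python3 - <<'E'
from h import *
s,p,d=snap("w11");c,_=capture("scene")
b=cv2.resize(c[185:285,305:395],None,fx=5,fy=5,interpolation=cv2.INTER_CUBIC)
a=cv2.resize(np.clip(p[180:300,240:340]*2.,0,255).astype(np.uint8),None,fx=3.4,fy=3.4)
o=np.zeros((500,800,3),np.uint8);o[:500,:450]=b;o[:a.shape[0],455:455+a.shape[1]]=a[:,:345];cv2.imwrite("pics/j_z.png",o)
E
python3 st.py
```

```text
20.6 [0.6449 0.0304 0.1353] [-2.0791 -2.3499 -0.0038] [-0.46  0.72  0.59  1.67 -0.49  0.91  0.45] 0.27650092748690425
t 20.7 pos [0.6449 0.0303 0.1352] yaw -82.8 z [-0.0016  0.0037] F [-0.1 -1.4 -4.7] M [-0.235  0.071  0.027] j7 0.46 fix mm [ 0.06 -0.89  2.67] gw 0.2728247949119519
```

View pics/j_z.png

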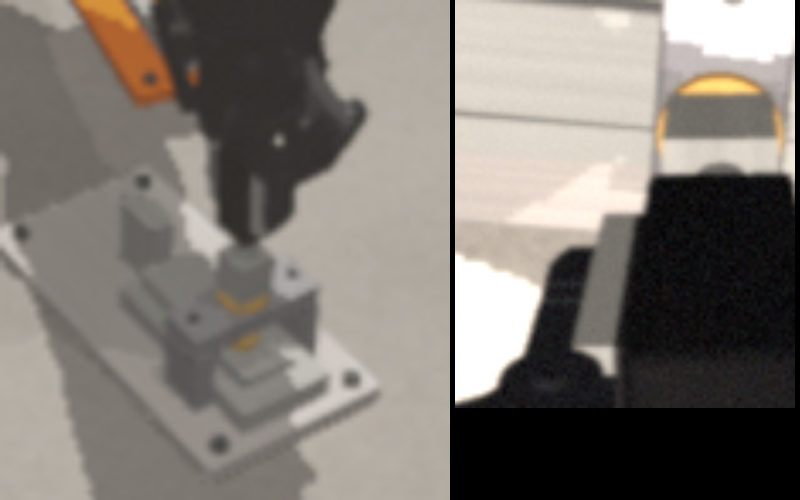

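Call:
step_arm:
  series:
    - [[-1,0,-0.4,0.5,0,0,8],[-1,0,0,0,0,0,8],[-1,0,0,0,0,0,8],[-1,0,0,0,0,0,2]]

```text
time: 21.1
position: [0.6452, 0.03, 0.1353]
orientation: [-2.549, -1.832, -0.003]
wrist_force: [1.0, -1.8, -7.0]
gripper_width: 0.275
```

```bash
python3 st.py
```

```text
t 21.1 pos [0.6452 0.03   0.1353] yaw -108.6 z [0.0003 0.0033] F [ 1.  -1.8 -7. ] M [-0.365 -0.105  0.078] j7 0.1 fix mm [-0.13 -1.21  2.82] gw 0.27475594235777967
```

Call:
step_arm:
  series:
    - [[0.2,0,0,0,0,0,0],[0.2,0,0,0,0,0,0],[0.2,0,0,0,0,0,0],[0.2,0,0,-30,0,0,0],[0.2,0,0,-40,0,0,0],[0.2,0,0,-15,0,0,-8],[0.2,0,0,0,0,0,-8.5],[0.2,0,0,0,0,0,-8.5],[0.2,0,0,0,0,0,-8.5],[0.2,0,0,0,0,0,-8.5],[0.2,0,0,0,0,0,-8.5],[0.2,0,0,0,0,0,-8.5]]

```text
time: 22.3
position: [0.6482, 0.0304, 0.2305]
orientation: [1.262, 2.868, 0.017]
wrist_force: [-0.6, -0.4, 0.5]
gripper_width: 0.597
```

```bash
python3 st.py
python3 - <<'E'
from h import *
c,_=capture("scene")
b=cv2.resize(c[185:285,305:395],None,fx=5,fy=5,interpolation=cv2.INTER_CUBIC)
cv2.imwrite("pics/k_z.png",b)
E
```

```text
t 22.3 pos [0.6482 0.0304 0.2305] yaw -47.5 z [0.0118 0.0067] F [-0.6 -0.4  0.5] M [-0.018 -0.005 -0.004] j7 0.91 fix mm [ 3.04 -4.43 97.98] gw 0.5971935826677556
```

View pics/k_z.png

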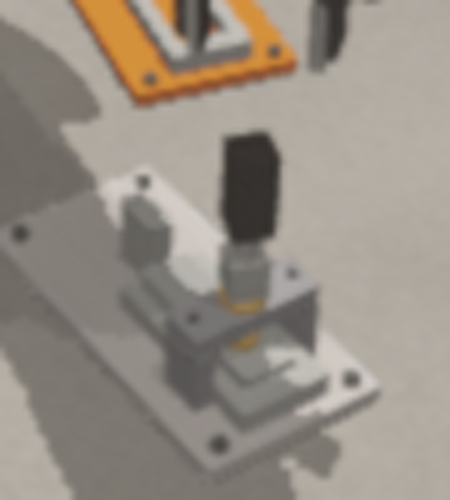

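Call:
step_arm:
  series:
    - [[0.2,0,0,0,0,0,-8.5],[0.2,0,0,0,0,0,-8.5],[0.2,0,0,0,0,0,-8.5],[0.2,0,0,0,0,0,-8.5],[0.2,0,0,0,0,0,-8.5],[0.2,30,0,0,0,0,-7],[0.2,35,0,10,0,0,0],[0.2,30,0,20,0,0,0],[0.2,5,0,20,0,0,0],[0.2,0,0,0,0,0,0]]

```text
time: 23.35
position: [0.5481, 0.0284, 0.1826]
orientation: [-0.064, 3.118, 0.013]
wrist_force: [0.3, -0.5, -0.1]
gripper_width: 0.599
```

```bash
python3 st.py
python3 - <<'E'
from h import *
s,p,d=snap("w12");print(tomove(np.array([.551,.0265,.044])-s["position"])*1000,toolT(s).round(4))
cv2.imwrite("pics/w12z.png",p)
E
```

```text
t 23.35 pos [0.5481 0.0284 0.1826] yaw 2.4 z [0.0229 0.0089] F [ 0.3 -0.5 -0.1] M [-0.026  0.047  0.011] j7 1.64 fix mm [-94.69  -2.48  52.3 ] gw 0.5987065495932685
23.35 [0.5481 0.0284 0.1826] [-0.0645  3.1178  0.0131] [-0.29  0.46  0.23  1.89 -0.16  0.79  1.64] 0.5987065495932685
[  0.63975224  -3.12160568 138.60593161] [[-0.9989 -0.0414  0.0229  0.5481]
 [-0.0412  0.9991  0.0089  0.0284]
 [-0.0233  0.0079 -0.9997  0.1826]
 [ 0.      0.      0.      1.    ]]
```

View pics/w12z.png

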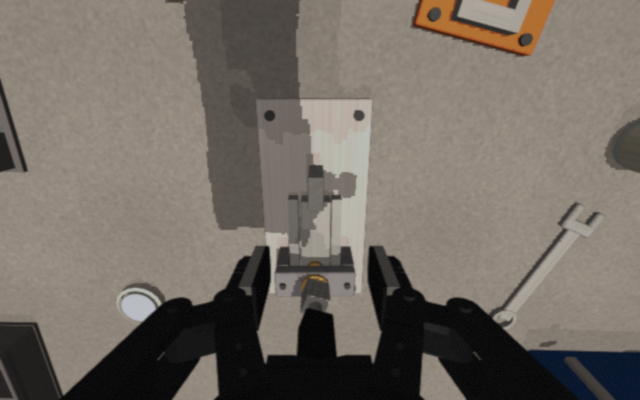

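Call:
step_arm:
  series:
    - [[0.2,0,-1,20,0.4,1.3,0],[0.2,1,-1,35,0,0,0],[0.2,2,0,40,0,0,0],[0.2,2,0,25,0,0.3,0],[0.2,0,0,0,0,0,0]]

```text
time: 23.9
position: [0.5556, 0.0268, 0.0671]
orientation: [-0.058, 3.129, 0.003]
wrist_force: [-0.6, 0.1, 0.8]
gripper_width: 0.601
```

Run:
```python
from h import *
s=sense();print(s["wrist_force"],tomove(np.array([.551,.0265,.046])-s["position"])*1000,toolT(s).round(4))
```

```text
[-0.6238864   0.07333499  0.80210665] [ 4.89990465 -0.19461415 21.07478622] [[-0.9992 -0.0373  0.012   0.5556]
 [-0.0373  0.9993  0.0023  0.0268]
 [-0.0121  0.0019 -0.9999  0.0671]
 [ 0.      0.      0.      1.    ]]
```

Call:
step_arm:
  series:
    - [[0.2,4.5,0,14,0,0.6,0],[0.2,1.5,0,7,0,0,0],[0.2,0,0,0,0,0,0]]

```text
time: 24.2
position: [0.5532, 0.0266, 0.0479]
orientation: [-0.057, 3.135, 0.003]
wrist_force: [0.3, 0.6, -0.1]
gripper_width: 0.599
```

Run:
```python
from h import *
s=sense();print(s["wrist_force"],tomove(np.array([.551,.0265,.046])-s["position"])*1000,toolT(s).round(4))
```

```text
[ 0.25437566  0.55824764 -0.08678815] [ 2.18616481 -0.07343288  1.8625254 ] [[-0.9993 -0.0362  0.0063  0.5532]
 [-0.0362  0.9993  0.0023  0.0266]
 [-0.0064  0.0021 -1.      0.0479]
 [ 0.      0.      0.      1.    ]]
```

Call:
step_arm:
  series:
    - [[0.2,2,0,2,0,0,0],[-1,0,0,0,0,0,0],[-1,0,0,0,0,0,0],[-1,0,0,0,0,0,0],[-1,0,0,0,0,0,0],[-1,0,0,0,0,0,0]]
  grip_force: 40

```text
time: 24.8
position: [0.5525, 0.0266, 0.0483]
orientation: [-0.056, 3.131, 0.004]
wrist_force: [1.0, 0.1, -4.8]
gripper_width: 0.155
```

Call:
step_arm:
  series:
    - [[-1,1,0,0,0,0,0]]

```text
time: 24.9
position: [0.5521, 0.0266, 0.0483]
orientation: [-0.056, 3.13, 0.004]
wrist_force: [3.4, 0.4, -3.8]
gripper_width: 0.153
```

Call:
step_arm:
  series:
    - [[-1,1.5,0,0,0,0,0]]

```text
time: 25.0
position: [0.5512, 0.0266, 0.0483]
orientation: [-0.056, 3.128, 0.004]
wrist_force: [3.4, -0.2, -4.6]
gripper_width: 0.16
```

Call:
step_arm:
  series:
    - [[-1,1.5,0,0,0,0,0]]

```text
time: 25.1
position: [0.5499, 0.0266, 0.0482]
orientation: [-0.056, 3.128, 0.004]
wrist_force: [3.1, -0.5, -4.2]
gripper_width: 0.157
```

Call:
step_arm:
  series:
    - [[-1,1.5,0,0,0,0,0]]

```text
time: 25.2
position: [0.5485, 0.0265, 0.0482]
orientation: [-0.056, 3.128, 0.004]
wrist_force: [3.8, 0.3, -4.7]
gripper_width: 0.155
```

A light drag appears (~3.4 N), but the gripper is lifting the tail by ~4.8 N, which makes the reading too low. I'll relieve the lift and measure again.

Call:
step_arm:
  series:
    - [[-1,0,0,0.6,0,0,0],[-1,0,0,0.4,0,0,0]]

```text
time: 25.4
position: [0.5482, 0.0266, 0.0481]
orientation: [-0.056, 3.127, 0.004]
wrist_force: [1.2, -0.7, 1.5]
gripper_width: 0.155
```

Call:
step_arm:
  series:
    - [[-1,1.5,0,0.3,0,0,0]]

```text
time: 25.5
position: [0.5475, 0.0265, 0.0481]
orientation: [-0.056, 3.125, 0.004]
wrist_force: [4.5, 0.5, -0.8]
gripper_width: 0.156
```

Call:
step_arm:
  series:
    - [[-1,1.5,0,0.3,0,0,0]]

```text
time: 25.6
position: [0.5471, 0.0265, 0.0481]
orientation: [-0.056, 3.123, 0.005]
wrist_force: [5.6, -0.5, -0.9]
gripper_width: 0.155
```

Call:
step_arm:
  series:
    - [[-1,1.5,0,0.3,0,0,0]]

```text
time: 25.7
position: [0.5469, 0.0265, 0.0481]
orientation: [-0.056, 3.12, 0.005]
wrist_force: [6.5, 0.7, -0.4]
gripper_width: 0.156
```

Call:
step_arm:
  series:
    - [[-1,2,0,0.3,0,0,0]]

```text
time: 25.8
position: [0.5463, 0.0265, 0.0481]
orientation: [-0.056, 3.117, 0.005]
wrist_force: [6.8, -0.4, -0.5]
gripper_width: 0.157
```

Call:
step_arm:
  series:
    - [[-1,2,0,0.3,0,0,0]]

```text
time: 25.9
position: [0.5457, 0.0265, 0.0481]
orientation: [-0.056, 3.114, 0.005]
wrist_force: [7.2, -0.5, -1.5]
gripper_width: 0.157
```

Call:
step_arm:
  series:
    - [[-1,2,0,0.3,0,0,0]]

```text
time: 26.0
position: [0.5452, 0.0265, 0.0481]
orientation: [-0.056, 3.111, 0.005]
wrist_force: [6.1, 0.0, -1.5]
gripper_width: 0.154
```

Steady sliding takes ~6.5–7 N with only ~1 N of lift, so the foot's load is ≈4.4 N (about 3.6–5.4 over the friction range). That's on target, so I'll push home.

Call:
step_arm:
  series:
    - [[-1,-3,0,0,0,0,0],[-1,-3,0,0,0,0,0],[-1,-3,0,0,0,0,0]]

```text
time: 26.3
position: [0.5453, 0.0265, 0.0481]
orientation: [-0.056, 3.128, 0.006]
wrist_force: [-7.7, 0.2, 10.5]
gripper_width: 0.157
```

Call:
step_arm:
  series:
    - [[-1,-3,0,0,0,0,0],[-1,-3,0,0,0,0,0]]

```text
time: 26.5
position: [0.5454, 0.0265, 0.048]
orientation: [-0.056, 3.139, 0.006]
wrist_force: [-8.4, 0.6, 10.3]
gripper_width: 0.153
```

Call:
step_arm:
  series:
    - [[-1,-4,0,-0.8,0,0,0],[-1,-4,0,-0.5,0,0,0]]

```text
time: 26.7
position: [0.5459, 0.0265, 0.0484]
orientation: [0.056, -3.129, -0.007]
wrist_force: [-9.4, -0.4, 5.0]
gripper_width: 0.156
```

Call:
step_arm:
  series:
    - [[-1,-4,0,-0.3,0,0,0],[-1,-4,0,-0.3,0,0,0]]

```text
time: 26.9
position: [0.546, 0.0266, 0.048]
orientation: [0.055, -3.114, -0.007]
wrist_force: [-10.7, 0.3, 12.5]
gripper_width: 0.155
```

```bash
python3 st.py
```

```text
t 26.9 pos [0.546  0.0266 0.048 ] yaw 2.0 z [-0.0271  0.0042] F [-10.7   0.3  12.5] M [-0.191  1.842  0.017] j7 1.69 fix mm [-95.74   0.71 -87.13] gw 0.15480285544633474
```

Call:
step_arm:
  series:
    - [[-1,-5,0,-1.5,0,-1,0],[-1,-5,0,-1,0,-1,0]]

```text
time: 27.1
position: [0.5499, 0.0267, 0.0486]
orientation: [0.056, -3.137, -0.008]
wrist_force: [-3.6, 0.2, -5.0]
gripper_width: 0.155
```

```bash
python3 st.py
```

```text
t 27.1 pos [0.5499 0.0267 0.0486] yaw 2.0 z [-0.0043  0.0052] F [-3.6  0.2 -5. ] M [-0.042  1.215  0.041] j7 1.69 fix mm [-93.8    0.7  -84.27] gw 0.1550083877974329
```

Call:
step_arm:
  series:
    - [[-1,-3,0,0.2,0,-0.6,0],[-1,-3,0,0,0,-0.6,0]]

```text
time: 27.3
position: [0.5511, 0.0268, 0.0479]
orientation: [-0.055, 3.133, 0.009]
wrist_force: [-11.5, -0.8, 16.9]
gripper_width: 0.152
```

```bash
python3 st.py
```

```text
t 27.3 pos [0.5511 0.0268 0.0479] yaw 2.0 z [0.0081 0.0061] F [-11.5  -0.8  16.9] M [-0.457  2.87  -0.061] j7 1.69 fix mm [-93.67   0.68 -83.8 ] gw 0.1516598239376805
```

Call:
step_arm:
  series:
    - [[-1,-3,0,-1.2,0,0,0],[-1,-3,0,-0.8,0,-0.3,0]]

```text
time: 27.5
position: [0.5531, 0.0268, 0.0489]
orientation: [-0.055, 3.135, 0.009]
wrist_force: [-8.7, -0.7, -4.0]
gripper_width: 0.153
```

```bash
python3 st.py
```

```text
t 27.5 pos [0.5531 0.0268 0.0489] yaw 2.0 z [0.006  0.0061] F [-8.7 -0.7 -4. ] M [-0.112  2.105  0.039] j7 1.69 fix mm [-91.45   0.78 -82.98] gw 0.15312142477045448
```

Call:
step_arm:
  series:
    - [[-1,0,0,0.4,0,0,0],[0.2,0,0,0,0,0,0],[0.2,0,0,0,0,0,0],[0.2,0,0,0,0,0,0],[0.2,0,0,-30,0,0,0],[0.2,0,0,-45,0,0,0],[0.2,0,0,-30,0,0,0],[0.2,10,0,-20,0,0,0],[0.2,0,0,0,0,0,0]]

```text
time: 28.4
position: [0.5475, 0.0257, 0.1795]
orientation: [-0.055, 3.123, 0.009]
wrist_force: [0.4, -0.6, 0.1]
gripper_width: 0.6
```

```bash
python3 st.py
python3 - <<'E'
from h import *
s,p,d=snap("w13");c,_=capture("scene");t,_=capture("top");cv2.imwrite("pics/w13t.png",t)
a=cv2.resize(p[100:350,230:400],None,fx=2.2,fy=2.2,interpolation=cv2.INTER_CUBIC)
b=cv2.resize(c[185:285,305:395],None,fx=4.5,fy=4.5,interpolation=cv2.INTER_CUBIC)
o=np.zeros((560,800,3),np.uint8);o[:550,:374]=a;o[:450,380:785]=b;cv2.imwrite("pics/w13z.png",o)
E
```

```text
t 28.4 pos [0.5475 0.0257 0.1795] yaw 2.0 z [0.0177 0.0064] F [ 0.4 -0.6  0.1] M [-0.01   0.007  0.032] j7 1.64 fix mm [-95.72   0.97  48.76] gw 0.5999962276257587
28.4 [0.5475 0.0257 0.1795] [-0.0545  3.1233  0.0095] [-0.29  0.47  0.24  1.89 -0.16  0.79  1.64] 0.5999962276257587
```

View pics/w13z.png

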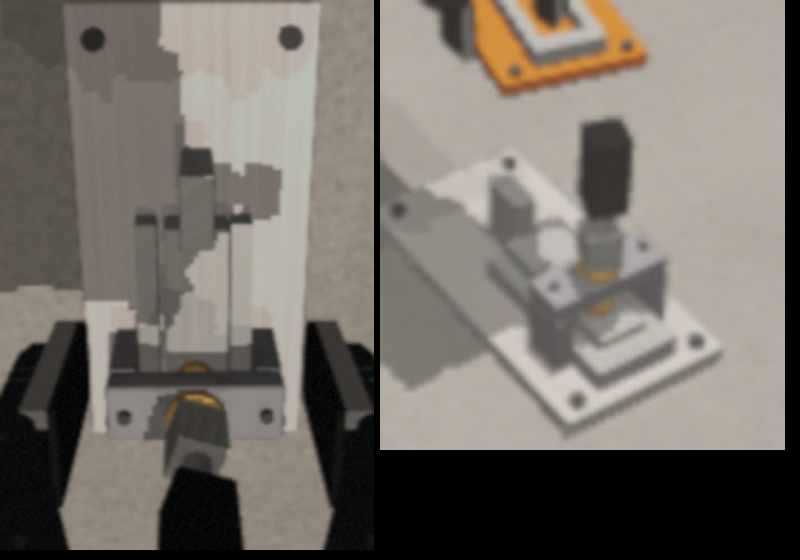

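Run:
```python
from h import *
s,p,d=lw("w13");K,T=camT("wrist",s)
q=lambda u,v:(230+u/2.2,100+v/2.2)
print("tail rear top",onz(K,T,[q(181,175),q(214,175)],.056).round(4),"bot",onz(K,T,[q(182,149),q(212,149)],.012).round(4))
K2,T2=camT("scene")
W=np.linalg.inv(T2)
for z in(.066,.084,.106,.132,.158):
    x=W@np.r_[.644,.0303,z,1];u=K2@x[:3];u=u[:2]/u[2];print(z,((u-[305,185])*4.5+[380,0]).round(1))
K,T=camT("wrist",s);W=np.linalg.inv(T)
for z in(.066,.084,.106,.132,.158):
    x=W@np.r_[.644,.0303,z,1];u=K@x[:3];u=u[:2]/u[2];print(z,((u-[230,100])*2.2).round(1))
```

```text
tail rear top [[0.537  0.0212 0.056 ]
 [0.5366 0.034  0.056 ]] bot [[0.5383 0.021  0.012 ]
 [0.5378 0.0346 0.012 ]]
0.066 [599.6 259.7]
0.084 [600.4 235.8]
0.106 [601.5 205.8]
0.132 [602.8 169.3]
0.158 [604.2 131.7]
0.066 [194.9 420. ]
0.084 [195.2 448.4]
0.106 [195.5 488.5]
0.132 [196.  545.3]
0.158 [196.6 615.9]
```

Run:
```python
from h import *
def wz(K,T,d,us,vs):
    P=[]
    for u in us:
        for v in vs:
            z=d[v,u]
            if z>0:P.append((T@np.r_[(u-K[0,2])/K[0,0]*z,(v-K[1,2])/K[1,1]*z,z,1])[:3])
    return np.array(P)
s,p,d=lw("w10");K,T=camT("wrist",s)
A=wz(K,T,d,range(312,338),range(217,240));print("w10 handle top z",np.median(A[:,2]),A[:,2].std()/np.sqrt(len(A)))
c,dd=capture("scene");K,T=camT("scene")
A=wz(K,T,dd,range(352,359),range(212,214));print("scene top",np.median(A,0),A[:,2].std())
cv2.imwrite("pics/l.png",cv2.resize(np.clip(c[205:255,335:375]*2.,0,255).astype(np.uint8),None,fx=12,fy=12,interpolation=cv2.INTER_NEAREST))
```

```text
w10 handle top z 0.15906756261074265 2.4807999112170968e-05
scene top [0.63865675 0.03299196 0.15944246] 0.001314654981426712
```

View pics/l.png

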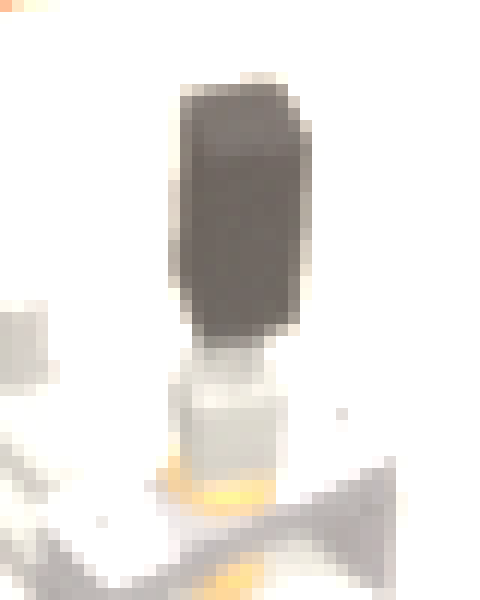

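Call:
step_arm:
  series:
    - [[0.2,0,0,-25,0,0,0],[0.2,0,0,-25,0,1,0],[0.2,-20,0,0,0,0,0],[0.2,-30,0,0,0,0,0],[0.2,-10,0,0,0,0,0],[0.2,0,0,0,0,0,0]]

```text
time: 29.2
position: [0.6058, 0.028, 0.2187]
orientation: [0.056, -3.122, -0.005]
wrist_force: [0.3, 0.2, 0.1]
gripper_width: 0.597
```

Run:
```python
from h import *
s,p,d=snap("w14")
cv2.imwrite("pics/w14z.png",cv2.resize(np.clip(p[180:330,240:400]*2.5,0,255).astype(np.uint8),None,fx=4,fy=4))
```

```text
29.2 [0.6058 0.028  0.2187] [ 0.0561 -3.1224 -0.0052] [-0.28  0.52  0.25  1.66 -0.15  1.    1.63] 0.5971823726449296
```

View pics/w14z.png

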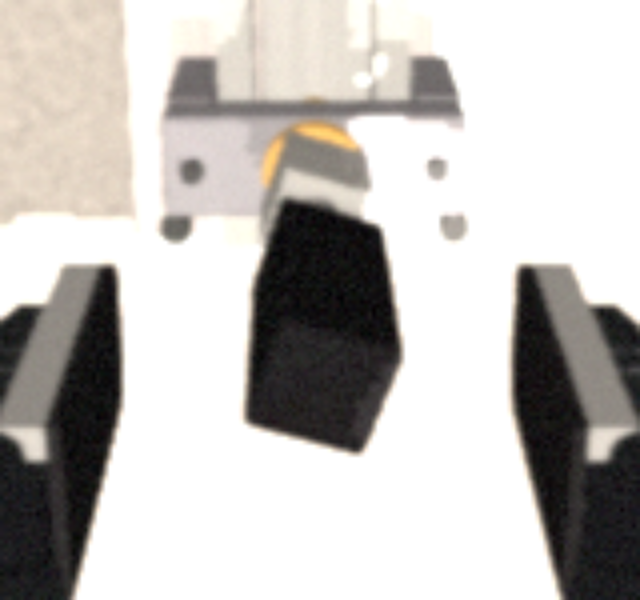

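Run:
```python
from h import *
s,p,d=lw("w14");K,T=camT("wrist",s)
c=np.array([(258,318),(400,355),(360,450),(248,420)])/4+[240,180]
m=np.zeros(d.shape,np.uint8);cv2.fillPoly(m,[c.astype(np.int32)],1);m=cv2.erode(m,np.ones((5,5)))
def pts(m):
    v,u=np.nonzero((m>0)&(d>0));z=d[v,u]
    return (np.c_[(u-K[0,2])/K[0,0]*z,(v-K[1,2])/K[1,1]*z,z,np.ones(len(z))]@T.T)[:,:3]
A=pts(m);print("top z",np.median(A,0),len(A))
n=np.linalg.lstsq(np.c_[A[:,:2],np.ones(len(A))],A[:,2],rcond=None)[0];print("slope",n[:2])
m2=np.zeros(d.shape,np.uint8);m2[215:232,284:300]=1;m2[215:230,344:352]=1
B=pts(m2);print("beam z",np.median(B,0))
print("top centre",onz(K,T,c,.158).mean(0).round(4), onz(K,T,c,.158).round(4).tolist())
```

```text
top z [0.64333598 0.03034889 0.16000783] 634
slope [0.00144688 0.00851993]
beam z [0.64472407 0.00660543 0.06228824]
top centre [0.6458 0.0307 0.158 ] [[0.6322, 0.0199, 0.158], [0.6388, 0.0453, 0.158], [0.6589, 0.0391, 0.158], [0.6532, 0.0185, 0.158]]
```

Run:
```python
from h import *
def run(n,top,beam):
    s,p,d=lw(n);K,T=camT("wrist",s);r=[]
    for c in (top,beam):
        m=np.zeros(d.shape,np.uint8);cv2.fillPoly(m,[np.array(c,np.int32)],1);m=cv2.erode(m,np.ones((3,3)))
        v,u=np.nonzero((m>0)&(d>0));z=d[v,u]
        P=(np.c_[(u-K[0,2])/K[0,0]*z,(v-K[1,2])/K[1,1]*z,z,np.ones(len(z))]@T.T)[:,:3]
        r.append(np.median(P,0).round(5))
    print(n,*r)
run("w10",[(311,216),(338,216),(338,240),(310,240)],[(290,195),(305,187),(307,200),(296,215)])
run("w14",[(306,261),(338,270),(329,290),(304,283)],[(284,212),(300,212),(300,230),(284,230)])
run("w3",[(302,198),(325,200),(323,220),(301,218)],[(250,200),(270,200),(270,260),(250,260)])
```

```text
w10 [0.64299 0.03071 0.15906] [0.64231 0.00299 0.06214]
w14 [0.64346 0.03055 0.16002] [0.64368 0.00351 0.06233]
w3 [ 0.45543 -0.29615  0.09708] [ 5.2888e-01 -3.6373e-01  1.1000e-04]
```

Depth relative to the beam puts the driver ~1.7 mm above its seat. That's within the 3 mm allowed, but I'd rather seat it, so I'll press gently on its top with closed fingers.

Call:
step_arm:
  series:
    - [[-1,0,0,-5,0,-0.8,0],[-1,-20,0,0,0,0,0],[-1,-17,1,0,0,0,0],[-1,0,0,0,0,0,0],[-1,0,0,0,0,0,0],[-1,0,0,0,0,0,0]]

```text
time: 29.85
position: [0.6369, 0.0297, 0.2231]
orientation: [0.054, -3.132, -0.006]
wrist_force: [-0.0, 0.0, -0.5]
gripper_width: -0.004
```

```bash
python3 st.py
```

```text
t 29.85 pos [0.6369 0.0297 0.2231] yaw 2.0 z [-0.0088  0.0036] F [-0.   0.  -0.5] M [-0.007  0.03   0.043] j7 1.63 fix mm [-7.950e+00  1.000e-02  9.055e+01] gw -0.003735271523251635
```

Call:
step_arm:
  series:
    - [[-1,-7,0.3,15,0,-0.5,0],[-1,0,0,15,0,0,0],[-1,0,0,10,0,0,0],[-1,0,0,0,0,0,0]]

```text
time: 30.25
position: [0.6412, 0.0301, 0.1834]
orientation: [-0.054, 3.14, 0.007]
wrist_force: [0.2, -0.3, -0.1]
gripper_width: 0.004
```

```bash
python3 st.py
```

```text
t 30.25 pos [0.6412 0.0301 0.1834] yaw 2.0 z [0.0011 0.0044] F [ 0.2 -0.3 -0.1] M [0.049 0.045 0.028] j7 1.64 fix mm [-2.72 -0.13 50.94] gw 0.003958221443243619
```

Call:
step_arm:
  series:
    - [[-1,-2.5,0.2,4,0,0,0],[-1,0,0,2,0,0,0]]

```text
time: 30.45
position: [0.6438, 0.0304, 0.1782]
orientation: [-0.054, 3.139, 0.007]
wrist_force: [-0.5, 0.4, 0.1]
gripper_width: -0.001
```

Call:
step_arm:
  series:
    - [[-1,0,0,1.5,0,0,0],[-1,0,0,0,0,0,0]]

```text
time: 30.65
position: [0.6442, 0.0303, 0.1772]
orientation: [-0.054, 3.138, 0.007]
wrist_force: [-0.8, -1.3, 0.8]
gripper_width: 0.001
```

Call:
step_arm:
  series:
    - [[-1,0,0,1.5,0,0,0]]

```text
time: 30.75
position: [0.6446, 0.0303, 0.1763]
orientation: [-0.054, 3.137, 0.007]
wrist_force: [-0.3, -0.6, 5.0]
gripper_width: -0.0
```

Call:
step_arm:
  series:
    - [[-1,0.3,0,1,0,0,0]]

```text
time: 30.85
position: [0.6448, 0.0302, 0.1758]
orientation: [-0.053, 3.136, 0.007]
wrist_force: [0.8, -0.5, 4.4]
gripper_width: -0.005
```

Call:
step_arm:
  series:
    - [[-1,0.3,0,1,0,0,0]]

```text
time: 30.95
position: [0.6449, 0.0301, 0.1756]
orientation: [-0.053, 3.134, 0.007]
wrist_force: [-1.7, 0.0, 9.9]
gripper_width: -0.0
```

Call:
step_arm:
  series:
    - [[-1,0.3,0,1.2,0,0,0]]

```text
time: 31.05
position: [0.6453, 0.0297, 0.1755]
orientation: [-0.053, 3.132, 0.007]
wrist_force: [-1.4, -1.5, 13.2]
gripper_width: -0.001
```

It went down ~1 mm and is now firm. Retreating and checking.

Call:
step_arm:
  series:
    - [[-1,0,0,-2,0,0,0],[-1,0,0,-20,0,0,0],[-1,0,0,-30,0,0,0],[0,25,0,0,0,0,0],[0,25,0,0,0,0,0],[0,0,0,0,0,0,0],[0,0,0,0,0,0,0]]

```text
time: 31.75
position: [0.5927, 0.0279, 0.2278]
orientation: [-0.053, 3.134, 0.007]
wrist_force: [0.1, 0.3, 0.1]
gripper_width: 0.497
```

```bash
python3 st.py
python3 - <<'E'
from h import *
s,p,d=snap("w15")
cv2.imwrite("pics/w15z.png",cv2.resize(np.clip(p[130:330,220:420]*2.5,0,255).astype(np.uint8),None,fx=3,fy=3))
E
```

```text
t 31.75 pos [0.5927 0.0279 0.2278] yaw 1.9 z [0.0067 0.0047] F [0.1 0.3 0.1] M [ 0.003 -0.027  0.031] j7 1.63 fix mm [-50.71   0.19  95.65] gw 0.4966882896516317
31.75 [0.5927 0.0279 0.2278] [-0.0531  3.1343  0.0071] [-0.29  0.48  0.26  1.7  -0.15  0.97  1.63] 0.4966882896516317
```

View pics/w15z.png

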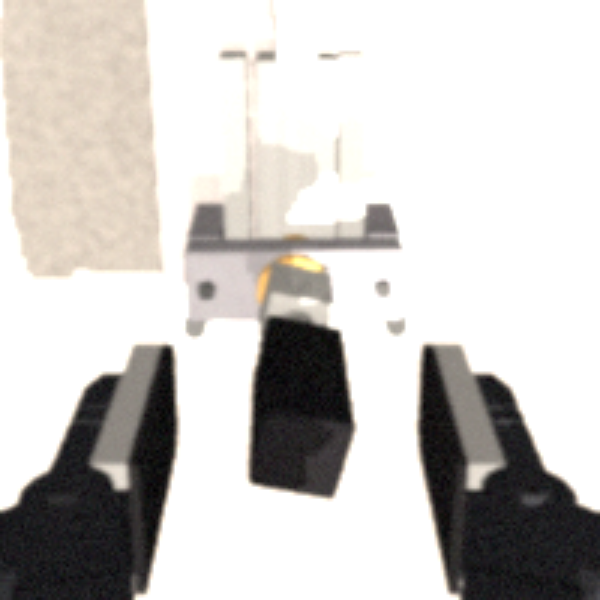

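Run:
```python
from h import *
s,p,d=lw("w15");K,T=camT("wrist",s)
def run(c):
    m=np.zeros(d.shape,np.uint8);cv2.fillPoly(m,[(np.array(c)/3+[220,130]).astype(np.int32)],1);m=cv2.erode(m,np.ones((5,5)))
    v,u=np.nonzero((m>0)&(d>0));z=d[v,u]
    P=(np.c_[(u-K[0,2])/K[0,0]*z,(v-K[1,2])/K[1,1]*z,z,np.ones(len(z))]@T.T)[:,:3]
    n=np.linalg.lstsq(np.c_[P[:,:2],np.ones(len(P))],P[:,2],rcond=None)[0]
    print(np.median(P,0).round(5),n[:2].round(3),len(P))
run([(260,413),(354,430),(333,497),(250,483)])
run([(192,250),(258,250),(258,312),(192,312)])
c=np.array([(260,413),(354,430),(333,497),(250,483)])/3+[220,130]
print(onz(K,T,c,.158).round(4),onz(K,T,c,.158).mean(0).round(4))
```

```text
[0.64486 0.03099 0.15844] [-0.034 -0.024] 529
[0.64218 0.00597 0.0621 ] [ 0.017 -0.055] 341
[[0.6336 0.0213 0.158 ]
 [0.6378 0.045  0.158 ]
 [0.6582 0.0407 0.158 ]
 [0.6545 0.0192 0.158 ]] [0.646  0.0315 0.158 ]
```

Driver seated: top 96.3 mm above the beam (nominal 96), tilt ≤0.04 rad. Handing in.

```bash
python3 -c "
from plant import *
print(sign_off())"
```

```text
the job is handed in; nothing more can be done
None
```

I slid the block home, set the stop to a light drag, and left the driver standing upright on the screw. I handed the job in at about 32 s of the 72 s allowed; no verdict was reported.

**What I did:**
- **Screw:** I gripped the block's tail and pushed it home, then fitted the driver and turned the screw clockwise twice, about 123° and then 79°.
- **Drag tests:** After the first turn the drag was 1–2 N, the block's weight alone. After the second it slid at about 6.5–7 N, which puts the foot's load at about 4.4 N (3.6–5.4 N over the stated friction range). I then pushed the block home again against the end stop.

**Last checks:**
- **Block:** The rear of its tail measured x = 0.537 m, where it should be when home. This was taken before I pressed the driver down; I did not measure it again afterwards.
- **Driver:** It first sat about 1.7 mm above its seat, within the 3 mm allowed. I pressed on its top with closed fingers (about 13 N), after which it measured about 0.3 mm high. It is upright to about 0.04 rad, and the centre of its top is within about 2 mm of the screw's axis.
- **Robot:** The gripper was clear of everything at hand-in.

**Disagreements:** My first drag reading after the second turn was only about 3.4 N, because the gripper was lifting the tail by about 4.8 N. Allowing for that lift gives a foot load of about 3.5–3.9 N, roughly in line with the later figure. Pushing the block home with the tool pressing down took up to about 11 N until I took that load off. The foot's load comes only from these drag forces, as I had no direct reading of it.

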